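Close and latch the sieve cassette of a bench flour sifter

ROBOT

A 7-joint arm with a two-finger parallel gripper is mounted at the origin on the work surface. World frame = base frame: x ahead of the robot, y to its left, z up, the work surface at z = 0. Lengths are in m, angles in rad, forces in N, time in s.
With the tool pointing down it reaches from about 0.4 to 0.9 m from the base axis. Payload 5.5 kg.
Tool frame: the origin (TCP) lies on the centre line of the jaws, within the pads' length; the fingertips stand 25 mm ahead of it and the grasp point (between the pads) lies 6 mm ahead of it; x points along the fingers, y is the direction in which the jaws open and shut, and the axes are right-handed (so a half turn about x gives the same grasp; the last joint's range is limited). The gripper opens to 85 mm and grips with 20 to 120 N. Pads are 22 mm wide; open, the fingers measure 114 mm over their backs; the gripper's body (76 mm by 85 mm) begins 54 mm behind the grasp point. The pads swing forward as they close: fully open they stand 13 mm farther back than shut.
Start: joints at [-0.918, 0.501, -0.427, 1.55, 0.221, 1.138, -0.21], TCP at [0.247, 0.601, 0.256] pointing down, gripper open.
Joint ranges: [-2.88, 2.88], [-0.31, 2.03], [-1.54, 1.56], [0.2, 2.42], [-1.41, 4.55], [0.19, 2.02], [-2.57, 2.57]. Speed limits (rad/s): [2.57, 2.57, 3.14, 3.14, 3.14, 3.14, 3.14].

INTERFACE

Orientations are given as a unit quaternion [w, x, y, z].
In Python, from plant import robot, get_image gives the robot as it stands. The module is installed in compiled form; this text tells all that it offers.
- The arm moves only by the tool carry_out, never from a script. Its argument "rows" is a list of rows, each a list of 3 entries, a list of its own where there are three numbers: the shift along the world's x, y, z each as a share of 0.25 m, from -1 to 1, then the turn about the world's z as a share of pi rad, from -1 to 1, then the gripper's target within -1 to 1 (shut at 1, half-way at 0, fully open at -1). In form: [[[x, y, z], turn, claw], ...]. A call has 1 to 12 rows; each row shifts and turns the commanded pose from where the row before left it; what a row does not reach is not made up. A row lasts 1/8 s, in which the tool goes at most 62.5 mm and 10.7 degrees, less where a joint would pass 70% of its speed; a pose out of reach is approached as far as the arm can. A call with a number of a shift or a turn outside -1 to 1 is refused whole. A call with a gripper value outside its range is refused whole. The fingers move at their own pace and stop on an object; "force" is the grip in N (left out, the last holds). Time passes only in rows, so rows that do not move let the fingers close. It gives the time, the measured TCP pose, the force and the opening at its end, in the units of the state.
- robot.observe(): the state, without advancing time (a new reading comes with each control period).
- get_image(name): name is "scene" or "top"; returns a dict with "frame" (400x640x3 uint8, red, green, blue), "fov_y" (degrees; the focal length in pixels is half the picture's height over the tangent of half this angle, whatever the lens; pixels are square), "cx", "cy" (the principal point, pixels), "k1" (the pictures are not rectified: a ray, as slopes to the right and down, at radius r is drawn at 1 + k1 r^2 times it, then the intrinsics apply), "rvec" (rotation vector, rad) and "tvec" (3), from world to camera coordinates, as OpenCV has them. Camera axes: x right, y down, z forward; pixel columns grow to the right and rows downward; lengths in m; the calibration is good to about 2 mm. A picture is of the moment at which its call begins. There is no depth.
- robot.sign_off(): hands the job in, once; it reports no verdict.
The state is a dict: "clock": time; "joint_pos": joint angles; "qd": joint speeds; "joint_efforts": joint torques, N m; "position": TCP position; "tool_rot": TCP orientation; "wrist_force": force on the tool from outside, world axes, zero at the start; "moment": the same for the moment, N m; "grip_width": finger opening in m.
Only numpy, scipy, OpenCV 4.12 (cv2) and the standard library are available. Lean on these libraries where they do the work, as an engineer would, in place of code of your own. Each camera call takes 0.05 s, during which the arm holds its last target.

TASK

The sieve cassette of the flour sifter has been put back after cleaning but still stands a little way out: first push it in by its end cap until you feel it bear firmly on the rubber seal deep inside, without forcing it. Then bring the draw latch's wire loop over the keeper on the cassette, draw it back until its bar is caught under the keeper's lip, and press the lever down flat past centre, so that the latch stays shut by itself and holds the cassette tight on its seal. Work gently (neither the cassette nor the lever needs more than about 15 N), let go of everything at the end and leave the other things on the bench and on the sifter where they are.

Things in the scene. Friction and masses are not known exactly. Their poses are not given: they have to be found in the camera images.
- sifter: Bench flour sifter, metal housing 280 x 340 mm, fixed to the bench; flat deck at height 150 mm. Origin on the bench under the middle of the housing's front face; x points into the machine (the way the cassette is pushed in), y to its left, z up. On the deck: a hopper (80 mm high) and a motor cover (50 mm), both over 100 mm behind the front face. The latch is at the middle of the deck's front edge.
- cassette: Sieve cassette, sliding along the sifter's x (1.5 N friction), axes as the sifter's. Outside the mouth it has an end cap 60 mm deep, 220 wide, 80 high, its top level with the deck. It starts 15 to 30 mm out. Where it meets the seal differs by up to 6 mm either way between runs and can only be felt: force rises 15 N per mm there. 8 N of push is a firm seat; over 20 N does damage.
- gasket: The rubber seal deep inside the mouth, fixed and out of sight. Its pose is of no use to the work.
- cap_front (a point): Middle of the upper front edge of the cassette's end cap, 150 mm over the bench; axes as the sifter's. Push on the cap's flat front face just below this point; a bar handle stands 35 mm off that face, 56 mm below this point. With the cassette home it lies 70 mm (give or take 6) in front of the sifter's front face.
- keeper (a point): Steel keeper, 22 mm wide, on top of the end cap. The point is on the upright face of its groove, 9 mm above the cap's top, 37 mm behind cap_front; axes as the sifter's. The groove opens towards the robot (-x) between a foot 26 mm wide (top 5 mm below the point) and a lip (underside 5 mm, top 8 mm above it) that reaches 6 mm towards the robot. Hooked: the bar's middle 2.5 mm in front.
- loop_bar (a point): Middle of the cross bar of the latch's loop: a U of 5 mm wire, 46 mm wide outside, 36 inside; its sides run 67.5 mm from bar to a swivel on the lever, 24 mm from the pin. It can stretch 24 mm (3 N/mm). x: from bar to swivel, y along the bar. The swivel is stiff: the loop stays where put (starts raised, bar 50 to 105 mm above the deck), and, not held or hooked, turns with the lever.
- lever_pin (a point): The lever's hinge pin, along y, 22 mm above the deck and 22 mm behind the housing's front face; axes as the sifter's. Pulling the loop towards the robot (some 3 to 6 N) brings the lever over (it stays put too); pushing the loop back turns it back. The loop reaches over the keeper's lip only with the cassette home and the lever leaning nearly fully towards the robot.
- lever_tip (a point): The lever: a steel plate 26 mm wide and 3 mm thick that turns inside the loop. Origin: middle of its pressing face (the upper one when flat) near its free end, 54 mm from the pin; the face is 5 mm off the line from the pin. x points along the lever away from the pin, z out of the pressing face. Past the origin an upturned lip 8 mm long ends it.
- lever (a joint): Lever angle, rad: 0 is flat, lying back over the deck away from the robot (closed, rigid stop); 1.57 upright; 2.18 leaning fully towards the robot (open stop). Starts at 1.15 to 1.6. With the loop hooked the load is greatest near 0.9, 4 to 13 N at the tip; it passes centre at about 0.1 and then stays shut. Press slowly: over 40 N damages it.
- bowl: Steel mixing bowl, 170 mm across, on the bench: leave it.
- jug: Steel measuring jug, 90 mm across, 110 mm high, on the bench: leave it.
- scraper: Bench scraper, 110 x 120 mm, lying on the bench front right of the sifter: leave it.
- brush: Wooden pastry brush, 220 mm long, lying on the bench front left of the sifter: leave it.
- scoop: Small metal flour scoop, 145 mm long, on the left edge of the sifter's deck: leave it.
- cutter: Round steel ring cutter, 72 mm across, 35 mm high, on the right of the sifter's deck: leave it.
- whisk: Steel whisk, 260 mm long, on the bench right of the sifter: leave it.

How it is judged:
By the outcome, as a careful person would: the job done as asked, in the order asked, and still so for the second after the job is handed in, with the robot touching nothing.
It also fails if it takes over 67 s, if anything falls off the work surface, if the arm or the gripper's body presses on something with over 40 N, if the wrist force passes 120 N, or if a joint passes its speed limit or range.

## Working session

There is one attempt and no reset: what is moved stays moved. The work goes in short steps, Python scripts to look and compute and a tool call to move; the robot and the scene stay as the last step left them, time stands still between calls to the robot, and variables do not carry over. Pictures are saved under pics/ and viewed, and the job is handed in when it is done.

Besides the shell and the picture viewer there is one more tool, called after ">>>" by a JSON object that holds its "op" and its "data", one argument or row to a line. carry_out: Moves the arm, as the interface text tells. Shift numbers are shares of 0.25 m and turn numbers shares of pi rad, none past 1 either way. Its arguments: {"type":"object","properties":{"rows":{"type":"array"},"force":{"type":"number"}},"required":["rows"]}

```bash
mkdir -p pics; python3 - <<'E'
from plant import robot, get_image
import cv2
print(robot.observe())
for n in("scene","top"):
    d=get_image(n); cv2.imwrite(f"pics/{n}0.png",d["frame"][:,:,::-1])
    print(n,{k:v for k,v in d.items() if k!="frame"})
E
```

```text
{'clock': 0.0, 'joint_pos': array([-0.91779994,  0.50185591, -0.42675157,  1.55145935,  0.2208056 ,
        1.13829216, -0.2103023 ]), 'qd': array([-9.15045159e-04, -5.40273509e-05,  8.91091869e-04, -7.61082982e-04,
       -1.83744149e-04, -1.21988291e-03, -7.49023587e-04]), 'joint_efforts': array([ 5.60721219e-04, -5.69518232e+01, -5.81622496e+00, -2.80936325e+01,
        1.04172903e-02,  1.23227466e-02,  7.00803362e-07]), 'position': array([0.24681948, 0.60061468, 0.25524685]), 'tool_rot': array([ 0.69357061,  0.13625847,  0.69387055, -0.13761214]), 'wrist_force': array([-0.427505  ,  0.22860296,  0.83207931]), 'moment': array([-0.01131701, -0.02123849,  0.04450824]), 'grip_width': 0.08539089415423884}
scene {'fov_y': 46.65849717429554, 'cx': 322.2316992831157, 'cy': 199.85626207425477, 'k1': -0.014741767243255184, 'rvec': array([ 2.2036124 ,  1.19174859, -0.41556295]), 'tvec': array([-0.30281755, -0.31072601,  1.87779785])}
top {'fov_y': 47.15918551503021, 'cx': 316.170500990842, 'cy': 199.3699480086164, 'k1': -0.05350007534902827, 'rvec': array([ 2.11513465, -2.13032829,  0.20664566]), 'tvec': array([-0.02839721,  0.60503343,  1.41821176])}
```

View pics/scene0.png

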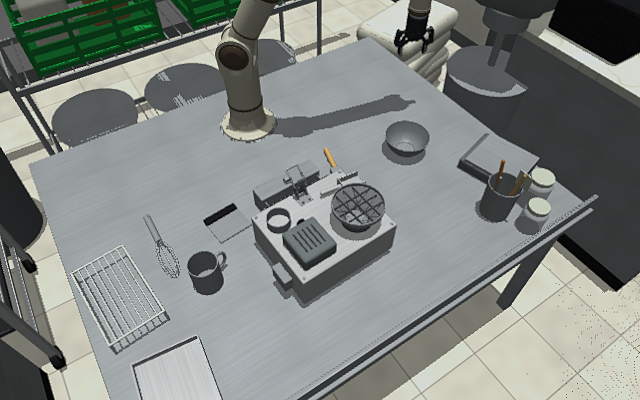

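View pics/top0.png

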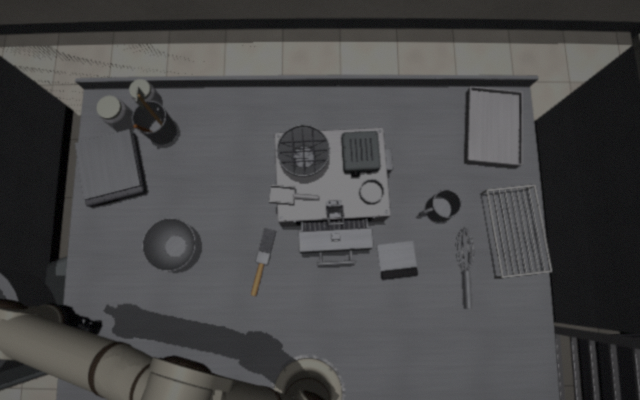

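The scene view shows the sifter at about (325,235) with the latch near (298,180). In the top view the housing's front edge is at row ~220, the cap spans (300-372, 230-250) and the latch is near (335,212). I'll zoom in on both.

```bash
cat > h.py <<'E'
import numpy as np, cv2
from plant import robot, get_image
def cam(d):
    f=d["frame"].shape[0]/2/np.tan(np.radians(d["fov_y"])/2)
    K=np.array([[f,0,d["cx"]],[0,f,d["cy"]],[0,0,1.]])
    return K,np.array([d["k1"],0,0,0.]),np.array(d["rvec"]),np.array(d["tvec"])
def ray(c,uv):
    K,D,r,t=c; R=cv2.Rodrigues(r)[0]
    p=cv2.undistortPoints(np.array([[uv]],float),K,D)[0,0]
    return -R.T@t, R.T@np.array([p[0],p[1],1.])
def onz(c,uv,z):
    o,v=ray(c,uv); return o+v*(z-o[2])/v[2]
def tri(c1,u1,c2,u2):
    o1,a=ray(c1,u1);o2,b=ray(c2,u2);a=a/np.linalg.norm(a);b=b/np.linalg.norm(b)
    s=np.linalg.lstsq(np.c_[a,-b],o2-o1,rcond=None)[0]
    p,q=o1+a*s[0],o2+b*s[1]; return (p+q)/2,np.linalg.norm(p-q)
def proj(c,P):
    K,D,r,t=c; return cv2.projectPoints(np.array(P,float).reshape(-1,3),r,t,K,D)[0][:,0]
def crop(d,x0,y0,w,h,s,name):
    im=d["frame"][y0:y0+h,x0:x0+w,::-1]
    im=cv2.resize(im,None,fx=s,fy=s,interpolation=cv2.INTER_CUBIC)
    im=cv2.convertScaleAbs(im,alpha=1.5 if 'top' in name else 1.0)
    for k in range(0,w,10): cv2.putText(im,str(x0+k),(k*s,8),0,.3,(0,0,255),1); cv2.line(im,(k*s,10),(k*s,14),(0,0,255),1)
    for k in range(0,h,10): cv2.putText(im,str(y0+k),(0,k*s+4),0,.3,(0,0,255),1)
    cv2.imwrite("pics/"+name,im)
E
python3 - <<'E'
from h import *
d=get_image("scene"); crop(d,240,140,100,75,8,"scene1.png")
d=get_image("top"); crop(d,265,195,130,75,6,"top1.png")
c=cam(d); print(ray(c,(335,212))[0]); print(ray(cam(get_image("scene")),(300,200))[0])
E
```

```text
[ 0.32489161 -0.02687485  1.50728884]
[ 1.35392208 -0.53810857  1.26162914]
```

View pics/scene1.png

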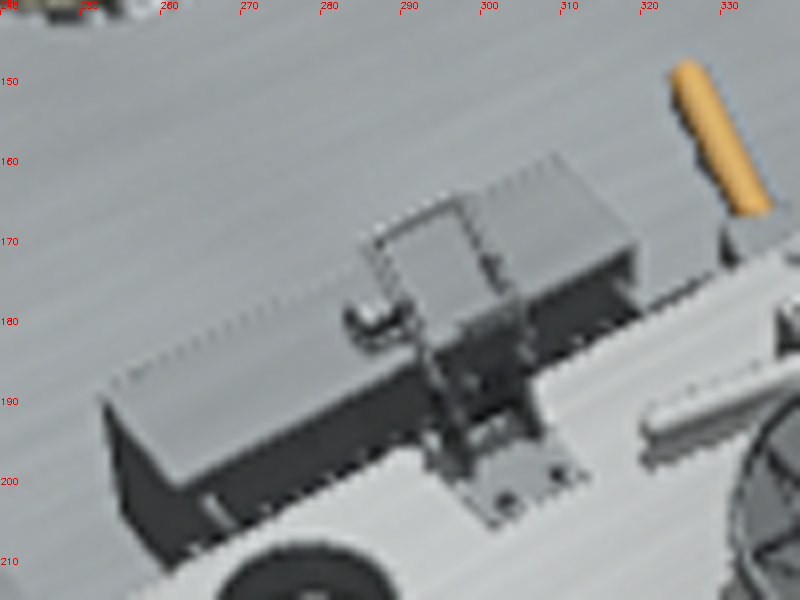

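View pics/top1.png

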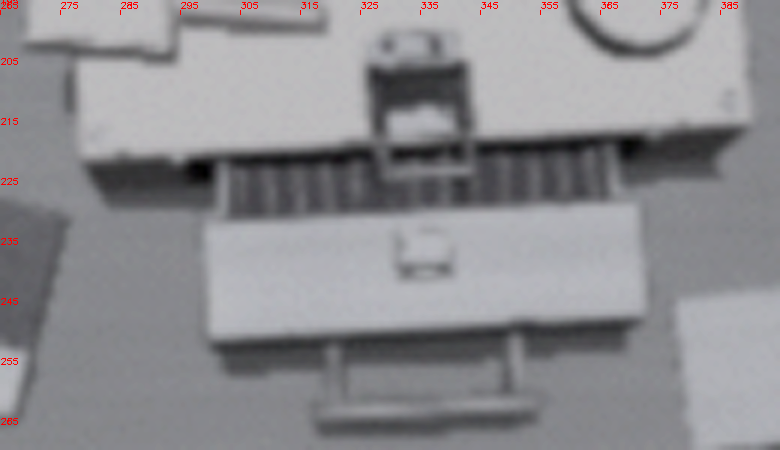

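```bash
python3 - <<'E'
from h import *
a=get_image("top"); b=get_image("scene"); T=cam(a); S=cam(b)
U=lambda x,y:(265+(x+.5)/6-.5,195+(y+.5)/6-.5)
V=lambda x,y:(240+(x+.5)/8-.5,140+(y+.5)/8-.5)
z=.15
P={k:onz(T,U(*v),z) for k,v in dict(fl=(212,340),fr=(640,320),bl=(205,222),br=(637,207),dl=(80,160),dr=(748,125),keepL=(398,270),keepR=(452,268)).items()}
for k,v in P.items(): print(k,v.round(4))
Q={k:onz(S,V(*v),z) for k,v in dict(fl=(556,155),fr=(106,385),br=(180,487),bl=(632,243),deckR=(0,660),mountmid=(0,0)).items()}
for k,v in Q.items(): print('S',k,v.round(4))
for n,(q,w) in dict(fl_bl=('fl','bl'),fr_br=('fr','br')).items(): print(n,np.linalg.norm(P[q]-P[w]),np.linalg.norm(Q[q]-Q[w]))
print(np.linalg.norm(P['fl']-P['fr']),np.linalg.norm(Q['fl']-Q['fr']),np.linalg.norm(P['dl']-P['dr']))
for q,w in(('fr','fl'),('br','bl'),('dr','dl')):
  e=P[w]-P[q]; print('yaw',np.degrees(np.arctan2(-e[0],e[1])))
  if q in Q: e=Q[w]-Q[q]; print('yawS',np.degrees(np.arctan2(-e[0],e[1])))
print('barL',tri(T,U(385,170),S,V(458,196)),'barR',tri(T,U(470,170),S,V(375,243)))
E
```

```text
fl [0.4313 0.0168 0.15  ]
fr [ 0.4395 -0.1944  0.15  ]
bl [0.4897 0.0202 0.15  ]
br [ 0.4956 -0.1945  0.15  ]
dl [0.5212 0.0825 0.15  ]
dr [ 0.5365 -0.2514  0.15  ]
keepL [ 0.4652 -0.0752  0.15  ]
keepR [ 0.466 -0.102  0.15 ]
S fl [0.4306 0.0256 0.15  ]
S fr [ 0.4406 -0.1908  0.15  ]
S br [ 0.5022 -0.1912  0.15  ]
S bl [0.4896 0.0249 0.15  ]
S deckR [ 0.5386 -0.2871  0.15  ]
S mountmid [ 0.2213 -0.1261  0.15  ]
fl_bl 0.058543968034092404 0.05904309886979998
fr_br 0.05613269628753551 0.06153840262742227
0.21134692603501162 0.2165588640859581 0.33424250059535093
yaw 2.2293784718786824
yawS 2.651410357319697
yaw 1.5763544750920309
yawS 3.3139854406571154
yaw 2.617341301160813
barL (array([ 0.50327185, -0.06486844,  0.24079511]), np.float64(0.003816642508237876)) barR (array([ 0.5039757 , -0.10340265,  0.23781467]), np.float64(0.006416573868582586))
```

```bash
python3 - <<'E'
from h import *
from scipy.spatial.transform import Rotation as R
s=robot.observe(); q=s["tool_rot"]; print(R.from_quat(np.r_[q[1:],q[0]]).as_matrix().round(4), s["clock"])
E
```

```text
[[-2.00e-04  3.80e-01  9.25e-01]
 [-4.00e-04  9.25e-01 -3.80e-01]
 [-1.00e+00 -4.00e-04 -0.00e+00]] 0.35
```

>>> {"op": "carry_out", "data": {
  "rows": [
    [[0.13, -0.2, 0], 0.023, 1],
    [[0.13, -0.2, 0], 0.023, 1],
    [[0.13, -0.2, 0], 0.023, 1],
    [[0.13, -0.2, 0], 0.023, 1],
    [[0.13, -0.2, 0], 0.023, 1],
    [[0.13, -0.2, 0], 0.023, 1],
    [[0, -0.2, 0], 0, 1],
    [[0, -0.2, 0], 0, 1],
    [[0, -0.2, 0], 0, 1],
    [[0, -0.2, 0], 0, 1],
    [[0, -0.2, 0], 0, 1],
    [[0, -0.2, 0], 0, 1]
  ]
}}

```text
clock: 1.85
position: [0.4419, -0.0003, 0.2567]
tool_rot: [0.707, -0.016, 0.707, 0.016]
wrist_force: [0.9, -0.4, -1.2]
grip_width: -0.0001
```

>>> {"op": "carry_out", "data": {
  "rows": [
    [[-0.05, -0.12, 0], 0, 1],
    [[-0.05, -0.12, 0], 0, 1],
    [[-0.04, -0.12, -0.05], 0, 1],
    [[0, 0, -0.12], 0, 1],
    [[0, 0, -0.13], 0, 1],
    [[0, 0, -0.12], 0, 1],
    [[0, 0, 0], 0, 1],
    [[0, 0, 0], 0, 1]
  ]
}}

```text
clock: 2.85
position: [0.4077, -0.0888, 0.1522]
tool_rot: [0.707, -0.016, 0.707, 0.015]
wrist_force: [-0.2, 0.4, 0.2]
grip_width: -0.0001
```

```bash
python3 - <<'E'
from h import *
s=robot.observe(); print(s["position"],s["wrist_force"])
d=get_image("scene"); crop(d,240,120,110,80,7,"scene2.png")
d=get_image("top"); crop(d,265,195,130,90,6,"top2.png")
E
```

```text
[ 0.40768107 -0.08877125  0.15221317] [-0.19109712  0.36575553  0.23248372]
```

View pics/scene2.png

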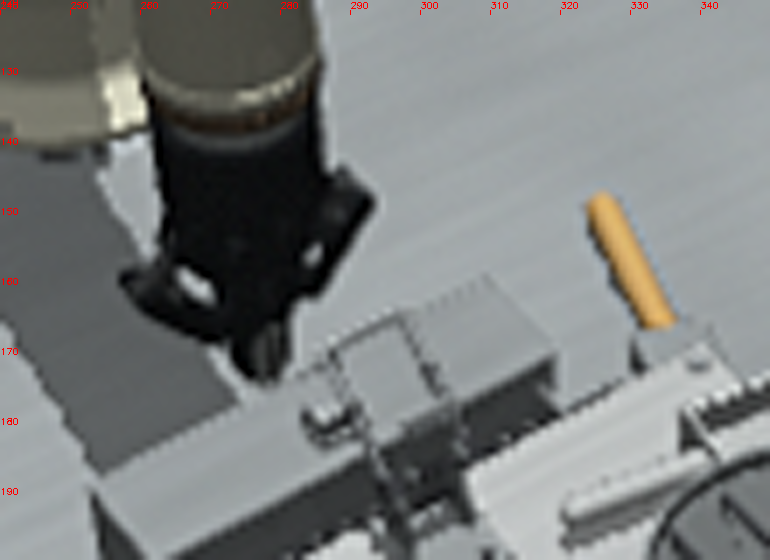

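View pics/top2.png

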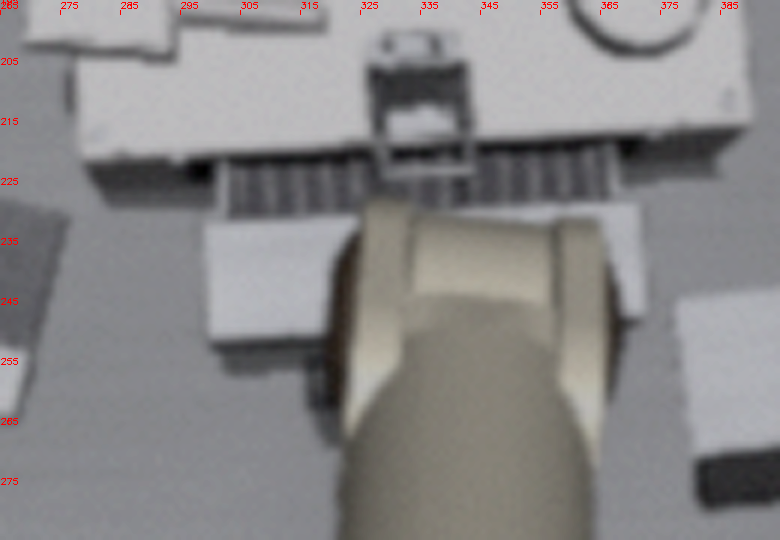

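The fingers stand just in front of the cap, with the tips behind its upper edge at about (275,173) in the scene view. The loop is clear. I'll push slowly.

>>> {"op": "carry_out", "data": {
  "rows": [
    [[0.012, 0.0005, 0], 0, 1],
    [[0.012, 0.0005, 0], 0, 1],
    [[0.012, 0.0005, 0], 0, 1],
    [[0.012, 0.0005, 0], 0, 1],
    [[0.012, 0.0005, 0], 0, 1],
    [[0.012, 0.0005, 0], 0, 1],
    [[0.012, 0.0005, 0], 0, 1]
  ]
}}

```text
clock: 3.82
position: [0.4276, -0.0878, 0.1511]
tool_rot: [0.706, -0.015, 0.707, 0.016]
wrist_force: [-1.0, 0.3, 0.8]
grip_width: -0.0002
```

>>> {"op": "carry_out", "data": {
  "rows": [
    [[0.012, 0.0005, 0], 0, 1],
    [[0.012, 0.0005, 0], 0, 1],
    [[0.012, 0.0005, 0], 0, 1],
    [[0, 0, 0], 0, 1]
  ]
}}

```text
clock: 4.32
position: [0.4376, -0.0875, 0.1514]
tool_rot: [0.707, -0.016, 0.707, 0.016]
wrist_force: [-0.3, 0.6, -1.0]
grip_width: 0.0001
```

>>> {"op": "carry_out", "data": {
  "rows": [
    [[0.006, 0.0003, 0], 0, 1],
    [[0.006, 0.0003, 0], 0, 1],
    [[0.004, 0, 0], 0, 1]
  ]
}}

```text
clock: 4.7
position: [0.4411, -0.0873, 0.1514]
tool_rot: [0.707, -0.015, 0.707, 0.015]
wrist_force: [-2.2, 0.4, 1.6]
grip_width: 0.0002
```

```bash
python3 - <<'E'
from h import *
for i in range(3):
    d=get_image("scene"); s=robot.observe(); print(s["position"],s["wrist_force"])
crop(d,240,120,110,80,7,"scene3.png")
E
```

```text
[ 0.44122167 -0.08729925  0.15137234] [-1.70723004  0.91092219  0.36240366]
[ 0.44119904 -0.08729935  0.15133694] [-1.28481597  0.95215403  0.04130724]
[ 0.44120592 -0.08729098  0.15134651] [-0.4863103  -0.52688066 -0.85777779]
```

View pics/scene3.png

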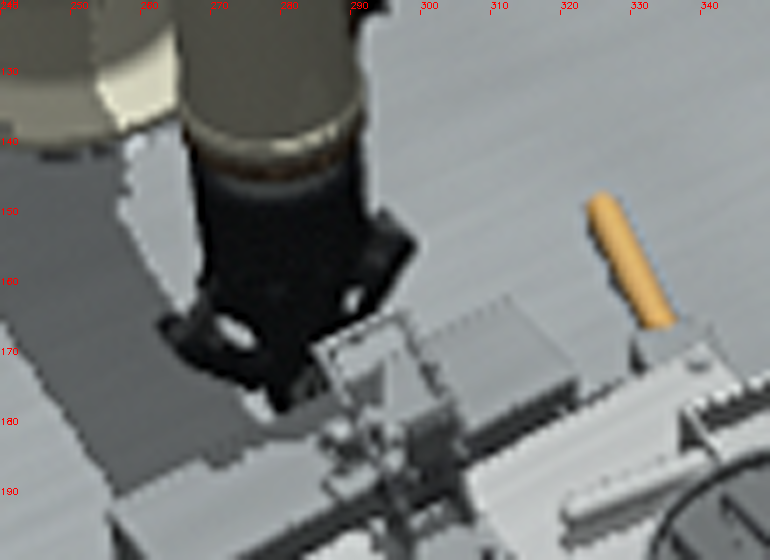

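The cassette has moved in, and the loop bar is still at (286,170)-(297,164), untouched. I'll carry on in fine steps.

>>> {"op": "carry_out", "data": {
  "rows": [
    [[0.003, 0, 0], 0, 1],
    [[0.003, 0, 0], 0, 1],
    [[0, 0, 0], 0, 1]
  ]
}}

```text
clock: 5.22
position: [0.4426, -0.0873, 0.1513]
tool_rot: [0.707, -0.015, 0.707, 0.016]
wrist_force: [-1.2, 0.4, 0.8]
grip_width: -0.0002
```

>>> {"op": "carry_out", "data": {
  "rows": [
    [[0.003, 0, 0], 0, 1],
    [[0.003, 0, 0], 0, 1],
    [[0, 0, 0], 0, 1]
  ]
}}

```text
clock: 5.6
position: [0.4441, -0.0873, 0.1513]
tool_rot: [0.707, -0.015, 0.707, 0.016]
wrist_force: [-1.6, 0.5, 0.2]
grip_width: 0.0001
```

>>> {"op": "carry_out", "data": {
  "rows": [
    [[0.003, 0.0003, 0], 0, 1],
    [[0.003, 0, 0], 0, 1],
    [[0, 0, 0], 0, 1]
  ]
}}

```text
clock: 5.98
position: [0.4451, -0.0873, 0.1513]
tool_rot: [0.707, -0.015, 0.707, 0.015]
wrist_force: [-3.2, 0.8, 1.7]
grip_width: -0.0003
```

>>> {"op": "carry_out", "data": {
  "rows": [
    [[0.002, 0, 0], 0, 1],
    [[0, 0, 0], 0, 1]
  ]
}}

```text
clock: 6.22
position: [0.4452, -0.0873, 0.1512]
tool_rot: [0.706, -0.015, 0.708, 0.015]
wrist_force: [-4.8, 0.8, 3.3]
grip_width: -0.0001
```

>>> {"op": "carry_out", "data": {
  "rows": [
    [[0.002, 0, 0], 0, 1],
    [[0, 0, 0], 0, 1]
  ]
}}

```text
clock: 6.48
position: [0.4453, -0.0873, 0.1511]
tool_rot: [0.706, -0.015, 0.708, 0.015]
wrist_force: [-6.2, -0.1, 4.9]
grip_width: 0.0
```

>>> {"op": "carry_out", "data": {
  "rows": [
    [[0.003, 0, 0], 0, 1],
    [[0, 0, 0], 0, 1]
  ]
}}

```text
clock: 6.72
position: [0.4454, -0.0873, 0.151]
tool_rot: [0.706, -0.015, 0.708, 0.015]
wrist_force: [-8.4, 0.7, 5.7]
grip_width: -0.0001
```

>>> {"op": "carry_out", "data": {
  "rows": [
    [[0.003, 0, 0], 0, 1],
    [[0, 0, 0], 0, 1]
  ]
}}

```text
clock: 6.98
position: [0.4456, -0.0873, 0.1509]
tool_rot: [0.705, -0.015, 0.709, 0.015]
wrist_force: [-8.8, 0.6, 7.1]
grip_width: -0.0
```

>>> {"op": "carry_out", "data": {
  "rows": [
    [[0.003, 0, 0], 0, 1],
    [[0.002, 0, 0], 0, 1],
    [[0, 0, 0], 0, 1]
  ]
}}

```text
clock: 7.35
position: [0.4458, -0.0873, 0.1508]
tool_rot: [0.704, -0.015, 0.709, 0.015]
wrist_force: [-12.6, 1.4, 10.8]
grip_width: -0.0001
```

```bash
python3 - <<'E'
from h import *
for i in range(4):
    d=get_image("top"); s=robot.observe(); print(s["position"].round(4),s["wrist_force"].round(1))
E
```

```text
[ 0.4458 -0.0873  0.1508] [-12.5   1.6  10.2]
[ 0.4458 -0.0873  0.1508] [-12.1   0.8   9.5]
[ 0.4458 -0.0873  0.1508] [-11.2   1.4   9.9]
[ 0.4458 -0.0873  0.1507] [-11.2  -0.   10.5]
```

>>> {"op": "carry_out", "data": {
  "rows": [
    [[-0.03, 0, 0], 0, 1],
    [[-0.1, 0, 0], 0, 1],
    [[0, 0, 0.15], 0, 0.6],
    [[0, 0, 0.2], 0, 0],
    [[0, 0, 0.2], 0, -1],
    [[-0.0, 0.2, 0.2], 0, -1],
    [[0, 0.2, 0.1], 0, -1],
    [[0, 0.2, 0], 0, -1],
    [[0, 0.2, 0], 0, -1],
    [[0, 0, 0], 0, -1]
  ]
}}

```text
clock: 8.8
position: [0.4171, 0.1112, 0.3587]
tool_rot: [0.708, -0.017, 0.706, 0.019]
wrist_force: [0.3, -1.8, 0.2]
grip_width: 0.0853
```

```bash
python3 - <<'E'
from h import *
s=robot.observe(); print(s["position"],s["wrist_force"])
d=get_image("scene"); crop(d,250,140,80,70,10,"scene4.png"); cv2.imwrite("s4.png",d["frame"])
d=get_image("top"); crop(d,290,190,90,75,8,"top4.png")
E
```

```text
[0.41706182 0.11121139 0.35872574] [ 0.34138492 -1.80727145  0.24646759]
```

View pics/scene4.png

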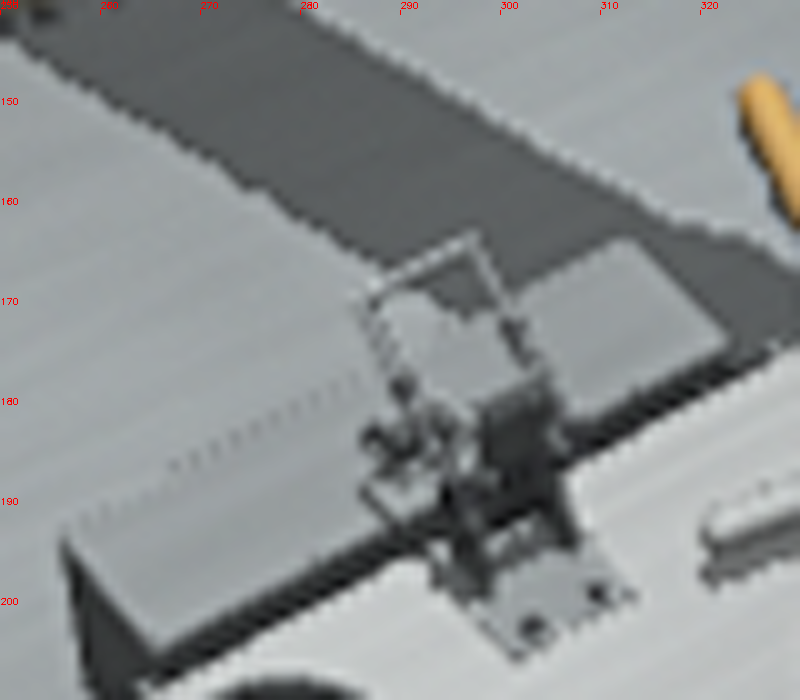

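View pics/top4.png

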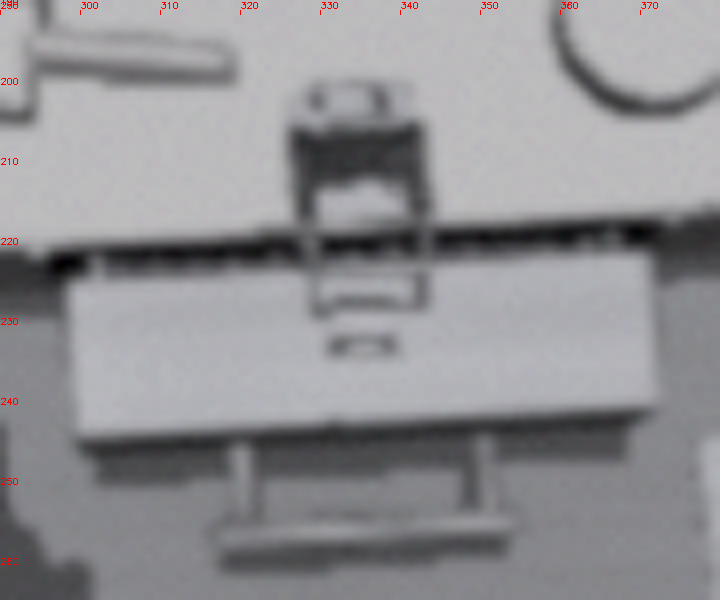

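```bash
python3 - <<'E'
from h import *
a=get_image("top"); b=get_image("scene"); T=cam(a); S=cam(b)
U=lambda x,y:(290+(x+.5)/8-.5,190+(y+.5)/8-.5)
V=lambda x,y:(250+(x+.5)/10-.5,140+(y+.5)/10-.5)
P={k:onz(T,U(*v),.15) for k,v in dict(fl=(80,440),fr=(655,412),bl=(65,280),br=(645,252)).items()}
Q={k:onz(S,V(*v),.15) for k,v in dict(fl=(625,235),fr=(65,545),bl=(728,338),br=(155,650)).items()}
for k in P: print(k,P[k].round(4),Q[k].round(4))
for D in(P,Q):
    print('mid front',((D['fl']+D['fr'])/2).round(4),'mid back',((D['bl']+D['br'])/2).round(4))
    for x,y in(('fr','fl'),('br','bl')):
        e=D[y]-D[x]; print(np.degrees(np.arctan2(-e[0],e[1])),np.linalg.norm(e))
L=tri(T,U(312,264),S,V(474,240)); R=tri(T,U(424,260),S,V(372,292)); print(L,R)
print('keeper lip front L/R at z .166', onz(T,U(330,352),.166),onz(T,U(398,348),.166))
for uv in((365,335),(365,355)): print(onz(T,U(*uv),.167))
E
```

```text
fl [0.451  0.0178 0.15  ] [0.452  0.0237 0.15  ]
fr [ 0.4598 -0.1955  0.15  ] [ 0.4693 -0.1946  0.15  ]
bl [0.5108 0.0234 0.15  ] [0.509 0.027 0.15 ]
br [ 0.5198 -0.1935  0.15  ] [ 0.5214 -0.1914  0.15  ]
mid front [ 0.4554 -0.0888  0.15  ] mid back [ 0.5153 -0.0851  0.15  ]
2.3545286010308426 0.2135416403915789
2.3707200304429956 0.21711157867575312
mid front [ 0.4606 -0.0854  0.15  ] mid back [ 0.5152 -0.0822  0.15  ]
4.553149415566721 0.2190424948375373
3.269639200261586 0.21871307776519788
(array([ 0.50384058, -0.06442866,  0.24330951]), np.float64(0.0034824339586569156)) (array([ 0.50539433, -0.10239351,  0.24375736]), np.float64(0.0057322519259872815))
keeper lip front L/R at z .166 [ 0.48125957 -0.07458115  0.166     ] [ 0.48255092 -0.09960517  0.166     ]
[ 0.4873249  -0.08749625  0.167     ]
[ 0.47994125 -0.08738578  0.167     ]
```

>>> {"op": "carry_out", "data": {
  "rows": [
    [[0.08, -0.19, 0], 0, -1],
    [[0.08, -0.19, 0], 0, -1],
    [[0.08, -0.19, -0.06], 0, -1],
    [[0.088, -0.214, -0.1], 0, -1],
    [[0, 0, -0.08], 0, -1],
    [[0, 0, -0.08], 0, -1],
    [[0, 0, -0.08], 0, -1],
    [[0, 0, 0], 0, -1]
  ]
}}

```text
clock: 10.0
position: [0.4971, -0.0901, 0.2567]
tool_rot: [0.706, -0.014, 0.708, 0.015]
wrist_force: [-0.8, 0.2, 0.3]
grip_width: 0.0853
```

```bash
python3 - <<'E'
from h import *
s=robot.observe(); print(s["position"],s["wrist_force"])
d=get_image("scene"); crop(d,250,120,80,70,10,"scene5.png")
E
```

```text
[ 0.49710983 -0.09010619  0.25669661] [-0.75015037  0.15912593  0.27791473]
```

View pics/scene5.png

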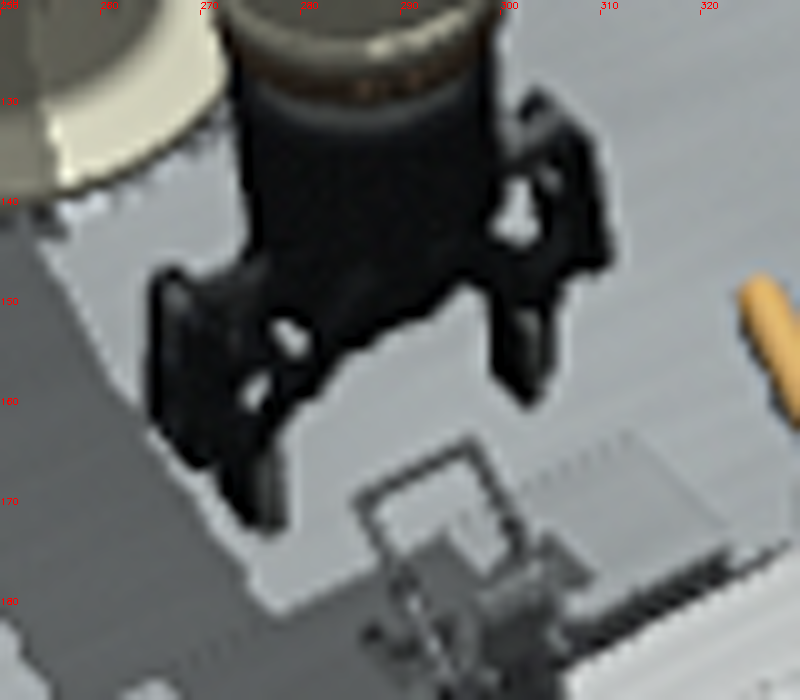

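```bash
python3 - <<'E'
from h import *
b=get_image("scene"); S=cam(b)
s=robot.observe(); p=s["position"]; print(p)
V=lambda x,y:(250+(x+.5)/10-.5,120+(y+.5)/10-.5)
for dz in (-.012,-.025): print(dz,proj(S,p+[0,0,dz]), [proj(S,p+[0.0425*-.045*k,.0425*k,dz]) for k in(1,-1)])
print('bar on z .2405/.2435', onz(S,(291.6,166.3),.2405), onz(S,(291.6,166.3),.2435))
print('tips',V(265,530),V(530,405))
t1=onz(S,V(265,528),.2447);t2=onz(S,V(528,405),.2447);print(t1,t2,(t1+t2)/2)
E
```

```text
[ 0.49862328 -0.08962792  0.25865456]
-0.012 [[288.26301734 165.09220926]] [array([[299.98389298, 159.16955559]]), array([[276.27237288, 171.15245068]])]
-0.025 [[288.47734672 168.05394846]] [array([[300.11271179, 162.13997028]]), array([[276.57616809, 174.10421705]])]
bar on z .2405/.2435 [ 0.50322181 -0.08102297  0.2405    ] [ 0.5057211  -0.08236585  0.2435    ]
tips (276.05, 172.55) (302.55, 160.05)
[ 0.50273496 -0.13430039  0.2447    ] [ 0.50214158 -0.04209716  0.2447    ] [ 0.50243827 -0.08819877  0.2447    ]
```

>>> {"op": "carry_out", "data": {
  "rows": [
    [[0.001, 0.022, -0.004], 0, -1],
    [[0, 0, 0], 0, -0.5],
    [[0, 0, 0], 0, -0.2],
    [[0, 0, 0], 0, -0.2]
  ],
  "force": 25
}}

```text
clock: 10.6
position: [0.4989, -0.0832, 0.2574]
tool_rot: [0.707, -0.016, 0.707, 0.015]
wrist_force: [-0.3, -1.0, 0.1]
grip_width: 0.0514
```

```bash
python3 - <<'E'
from h import *
s=robot.observe(); print(s["position"],s["wrist_force"],s["grip_width"])
d=get_image("scene"); crop(d,250,120,80,70,10,"scene6.png")
E
```

```text
[ 0.49885753 -0.08318862  0.25738519] [-0.25895962 -0.95862825  0.12642668] 0.05139405003038236
```

View pics/scene6.png

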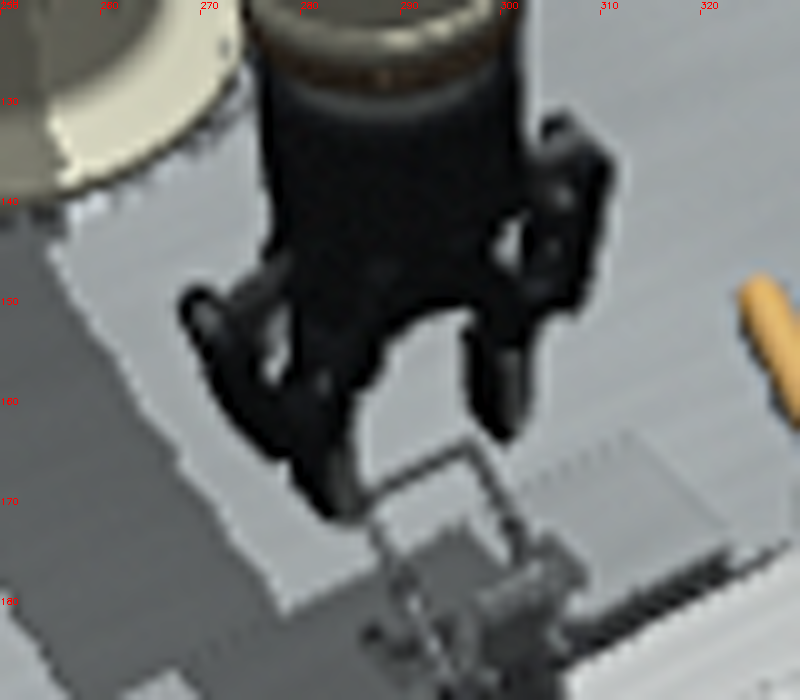

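>>> {"op": "carry_out", "data": {
  "rows": [
    [[0, -0.003, 0], 0, -0.1],
    [[0, 0, 0], 0, -0.05],
    [[0, 0, 0], 0, 0.0],
    [[0, 0, 0], 0, 0.0]
  ],
  "force": 25
}}

```text
clock: 11.15
position: [0.4985, -0.0845, 0.2572]
tool_rot: [0.707, -0.015, 0.707, 0.015]
wrist_force: [-3.1, -3.9, 2.3]
grip_width: 0.0434
```

```bash
python3 - <<'E'
from h import *
for i in range(4):
  d=get_image("scene"); s=robot.observe(); print(s["position"].round(4),s["wrist_force"].round(1),s["moment"].round(2),s["grip_width"])
crop(d,250,120,80,70,10,"scene7.png")
E
```

```text
[ 0.4985 -0.0845  0.2573] [-2.2 -2.9  3.2] [-0.89  0.51 -0.07] 0.043721012203860744
[ 0.4985 -0.0845  0.2572] [-2.7 -3.4  1.8] [-0.91  0.57 -0.07] 0.04375631670264591
[ 0.4985 -0.0845  0.2572] [-3.8 -3.2  2.1] [-0.96  0.53 -0.08] 0.043345983284777415
[ 0.4986 -0.0844  0.2572] [-2.6 -3.7  3.2] [-1.    0.6  -0.09] 0.043439211254626804
```

View pics/scene7.png

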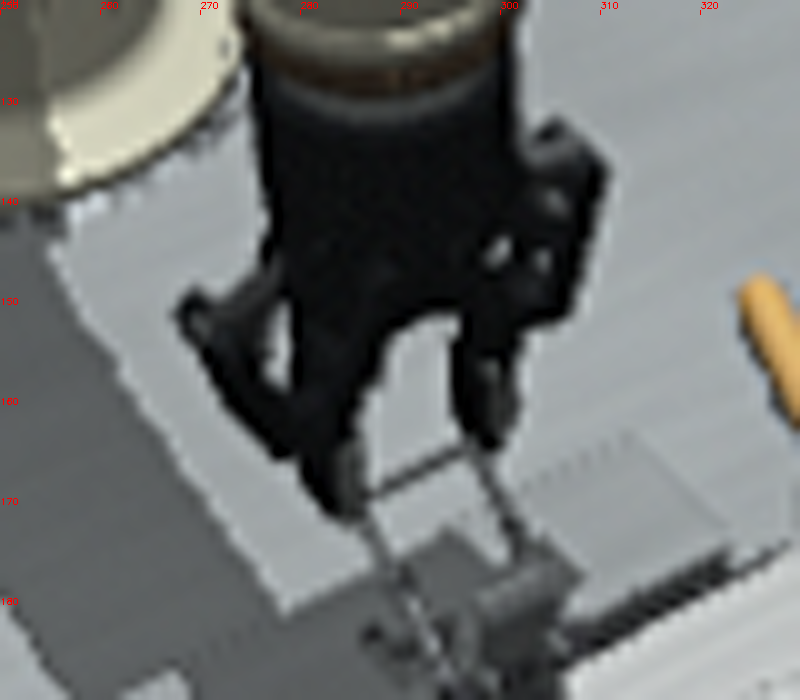

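>>> {"op": "carry_out", "data": {
  "rows": [
    [[-0.008, -0.002, -0.02], 0, 0.05],
    [[-0.008, -0.001, -0.02], 0, 0.05],
    [[-0.008, 0, -0.02], 0, 0.05],
    [[-0.008, -0.001, -0.02], 0, 0.05],
    [[-0.008, 0, -0.02], 0, 0.05],
    [[0, 0, 0], 0, 0.05]
  ],
  "force": 30
}}

```text
clock: 12.1
position: [0.4892, -0.0848, 0.232]
tool_rot: [0.707, -0.015, 0.707, 0.016]
wrist_force: [0.5, -3.8, 1.1]
grip_width: 0.0431
```

```bash
python3 - <<'E'
from h import *
for i in range(2):
  d=get_image("scene"); s=robot.observe(); print(s["position"].round(4),s["wrist_force"].round(1),s["moment"].round(2),s["grip_width"])
crop(d,250,120,80,70,10,"scene8.png")
E
```

```text
[ 0.4892 -0.0848  0.2322] [ 1.1 -3.3 -0.4] [-0.74 -0.32 -0.01] 0.04322570686229008
[ 0.4892 -0.0848  0.2323] [ 1.2 -3.3  1.1] [-0.7  -0.31 -0.03] 0.043394793406469304
```

View pics/scene8.png

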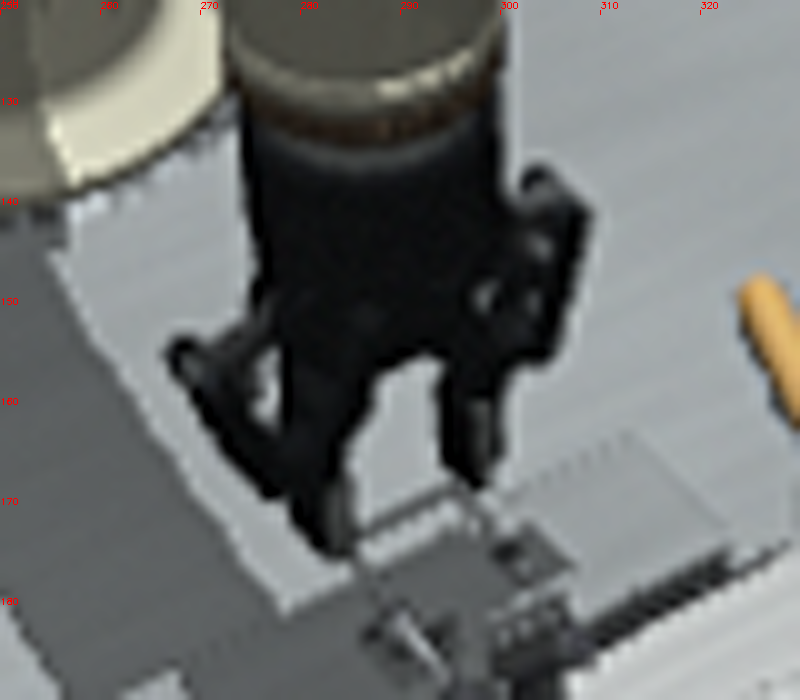

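The bar is held at the fingertips, between about (285,173) and (296,169), and it follows the fingers. I'll keep going out over the lip.

>>> {"op": "carry_out", "data": {
  "rows": [
    [[-0.008, -0.003, -0.018], 0, 0.05],
    [[-0.008, -0.003, -0.018], 0, 0.05],
    [[-0.008, 0, -0.018], 0, 0.05],
    [[-0.008, 0, -0.018], 0, 0.05],
    [[-0.008, 0, -0.018], 0, 0.05],
    [[-0.008, 0, -0.018], 0, 0.05],
    [[-0.008, 0, -0.018], 0, 0.05],
    [[-0.002, 0, -0.018], 0, 0.05],
    [[0, 0, -0.018], 0, 0.05],
    [[0, 0, 0], 0, 0.05]
  ],
  "force": 30
}}

```text
clock: 13.45
position: [0.4738, -0.0864, 0.1912]
tool_rot: [0.706, -0.015, 0.707, 0.016]
wrist_force: [1.5, 0.2, 1.0]
grip_width: 0.0434
```

```bash
python3 - <<'E'
from h import *
for i in range(2):
  d=get_image("scene"); s=robot.observe(); print(s["position"].round(4),s["wrist_force"].round(1),s["moment"].round(2),s["grip_width"])
crop(d,250,130,80,70,10,"scene9.png")
d=get_image("top"); crop(d,290,190,90,75,8,"top9.png")
E
```

```text
[ 0.4738 -0.0864  0.1914] [ 1.1 -0.5  1.6] [ 0.02 -0.37  0.  ] 0.04314973296742684
[ 0.4738 -0.0864  0.1915] [0.8 0.3 1.4] [ 0.05 -0.35 -0.01] 0.042984261783492975
```

View pics/scene9.png

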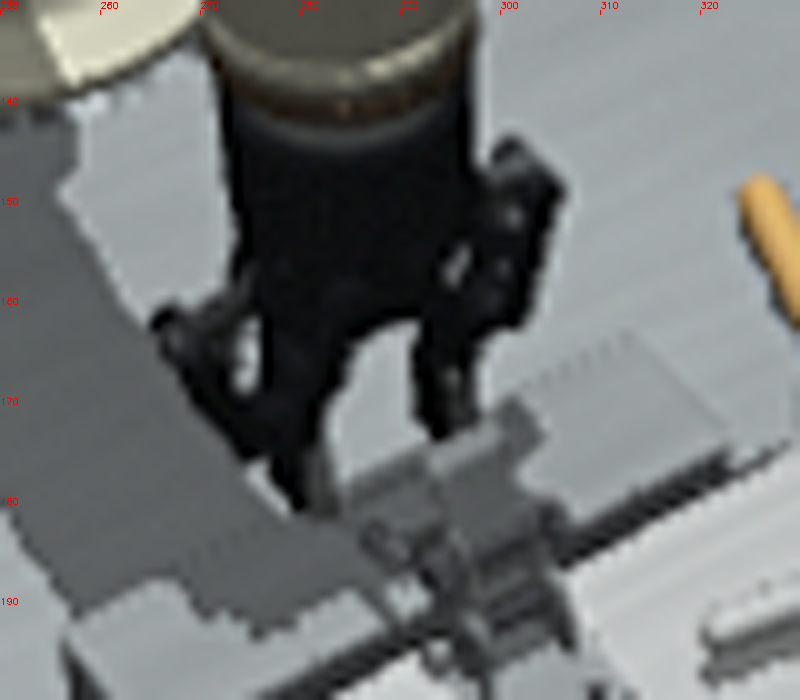

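View pics/top9.png

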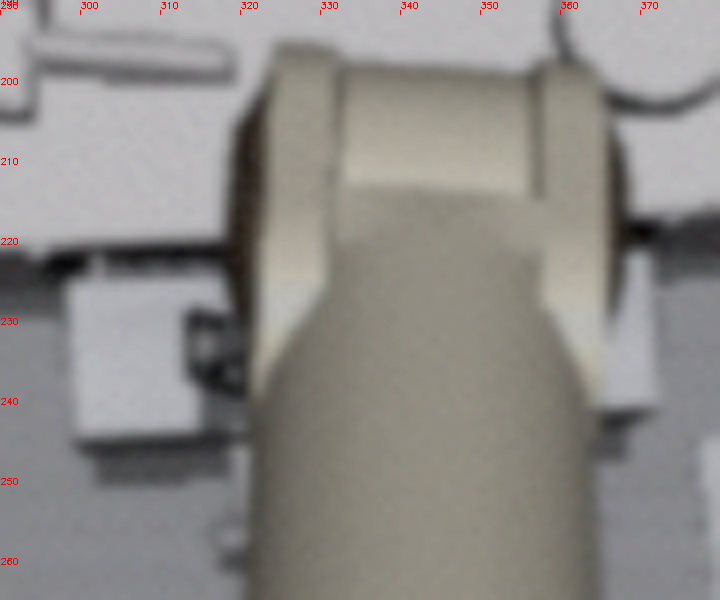

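>>> {"op": "carry_out", "data": {
  "rows": [
    [[-0.005, 0, -0.008], 0, 0.05],
    [[-0.003, 0, -0.01], 0, 0.05],
    [[0, 0, -0.012], 0, 0.05],
    [[0, 0, -0.01], 0, 0.05],
    [[0, 0, 0], 0, 0.05]
  ],
  "force": 30
}}

```text
clock: 14.22
position: [0.472, -0.0864, 0.1814]
tool_rot: [0.707, -0.015, 0.707, 0.016]
wrist_force: [1.9, 0.7, 0.8]
grip_width: 0.043
```

```bash
python3 - <<'E'
from h import *
for i in range(2):
  d=get_image("scene"); s=robot.observe(); print(s["position"].round(4),s["wrist_force"].round(1),s["moment"].round(2),s["grip_width"])
crop(d,250,130,80,70,10,"scene10.png")
E
```

```text
[ 0.472  -0.0863  0.1815] [1.  1.2 1.1] [ 0.11 -0.4  -0.05] 0.04317183391126734
[ 0.472  -0.0863  0.1815] [ 1.2 -0.3  1. ] [ 0.12 -0.46  0.1 ] 0.04316200957164172
```

View pics/scene10.png

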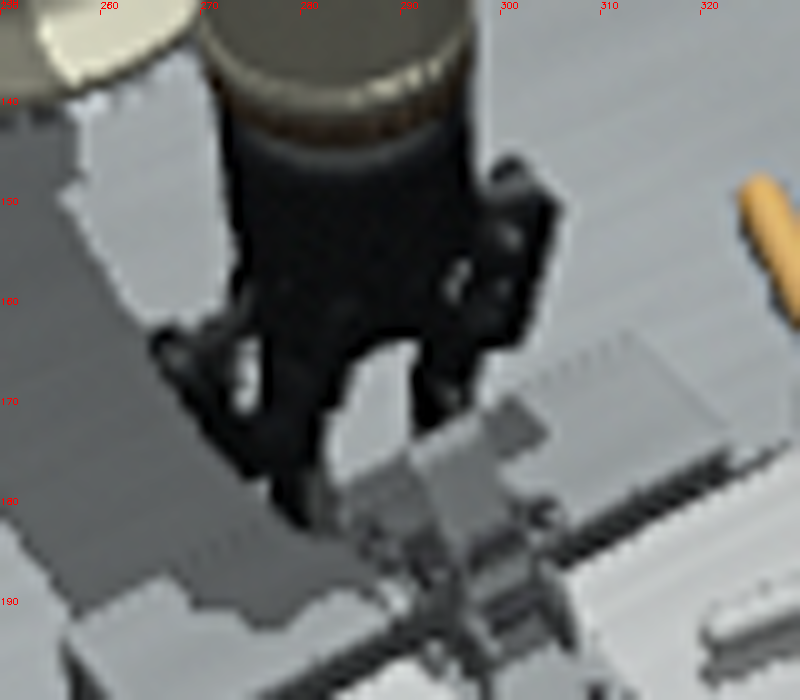

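>>> {"op": "carry_out", "data": {
  "rows": [
    [[0, 0, -0.008], 0, 0.05],
    [[0, 0, -0.008], 0, 0.05],
    [[0, 0, 0], 0, 0.05]
  ],
  "force": 30
}}

```text
clock: 14.7
position: [0.4723, -0.0865, 0.1779]
tool_rot: [0.707, -0.015, 0.707, 0.015]
wrist_force: [0.1, 0.3, 5.0]
grip_width: 0.0429
```

>>> {"op": "carry_out", "data": {
  "rows": [
    [[0, 0, -0.006], 0, 0.05],
    [[0, 0, -0.004], 0, 0.05],
    [[0, 0, 0], 0, 0.05]
  ],
  "force": 30
}}

```text
clock: 15.08
position: [0.4717, -0.0865, 0.1759]
tool_rot: [0.707, -0.016, 0.707, 0.015]
wrist_force: [-1.5, -0.1, 6.5]
grip_width: 0.0429
```

```bash
python3 - <<'E'
from h import *
d=get_image("scene"); s=robot.observe(); print(s["position"].round(4),s["wrist_force"].round(1),s["moment"].round(2),s["grip_width"])
crop(d,270,155,50,45,16,"scene11.png")
c=cam(d)
for n,P in dict(keepL=(.4926,-.0745,.159),lipfrontL=(.4866,-.0745,.167),lipfrontR=(.4866,-.0965,.167),barL=(.478,-.066,.159),barR=(.479,-.105,.159)).items(): print(n,(proj(c,P)[0]).round(1))
E
```

```text
[ 0.4717 -0.0864  0.1757] [-1.5  0.7  6.9] [ 0.07  0.16 -0.02] 0.04300014600445787
keepL [292.8 181.1]
lipfrontL [291.7 178.2]
lipfrontR [285.7 181.1]
barL [292.7 177.1]
barR [282.3 182.3]
```

View pics/scene11.png

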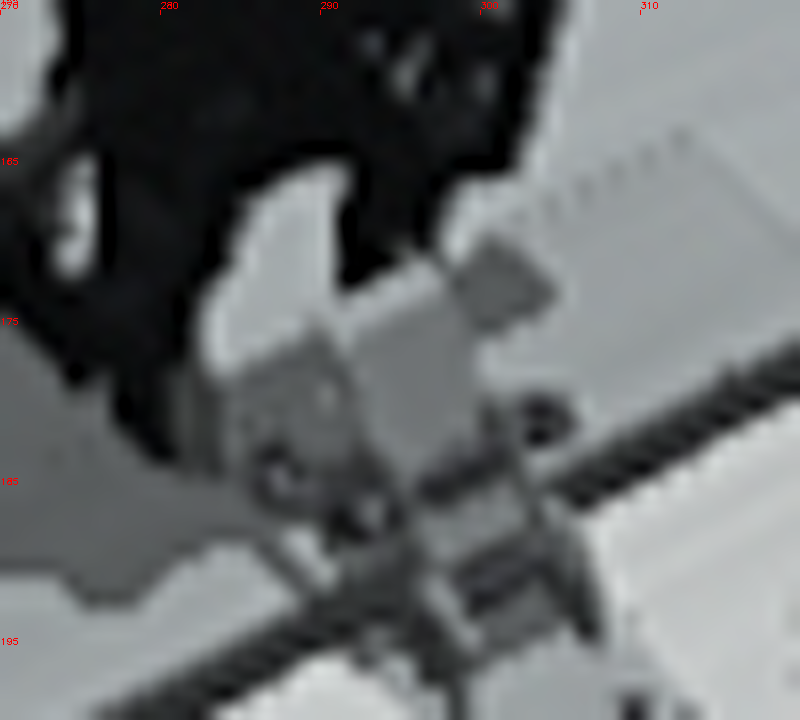

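>>> {"op": "carry_out", "data": {
  "rows": [
    [[0.006, 0, 0], 0, 0.05],
    [[0.008, 0, 0], 0, 0.05],
    [[0.006, 0, 0], 0, 0.05],
    [[0, 0, 0], 0, 0.05]
  ],
  "force": 30
}}

```text
clock: 15.62
position: [0.4734, -0.0864, 0.1747]
tool_rot: [0.704, -0.015, 0.71, 0.015]
wrist_force: [-9.7, 0.6, 13.3]
grip_width: 0.0432
```

```bash
python3 - <<'E'
from h import *
d=get_image("scene"); c=cam(d); s=robot.observe(); print(s["position"],s["wrist_force"])
crop(d,270,155,50,45,16,"scene12.png")
ps=np.radians(2.4); ex=np.array([np.cos(ps),np.sin(ps),0]); ey=np.array([-np.sin(ps),np.cos(ps),0]); ez=np.array([0,0,1.])
O=np.array([.529,-.0845,0])
for th in(1.6,1.75,1.9,2.0,2.1,2.18):
    l=np.cos(th)*ex+np.sin(th)*ez; n=-np.sin(th)*ex+np.cos(th)*ez
    pin=O+.022*ex+.172*ez
    out=[]
    for r,o in((.062,.002),(.062,.005),(.062,.013)):
        for y in(.013,-.013): out.append(proj(c,pin+l*r+n*o+ey*y)[0].round(1).tolist())
    sw=pin+.024*l
    print(th,out,'sw',[proj(c,sw+ey*y)[0].round(1).tolist() for y in(.02,-.02)])
E
```

```text
[ 0.47339385 -0.08637685  0.17474716] [-9.28564348  0.78194692 12.51432309]
1.6 [[302.1, 175.3], [294.9, 179.1], [301.6, 174.8], [294.3, 178.5], [300.1, 173.2], [292.8, 176.9]] sw [[304.9, 183.3], [294.0, 189.1]]
1.75 [[300.4, 173.8], [293.2, 177.5], [299.9, 173.3], [292.6, 177.0], [298.4, 172.0], [291.2, 175.8]] sw [[304.3, 182.7], [293.4, 188.5]]
1.9 [[298.8, 172.6], [291.6, 176.3], [298.3, 172.2], [291.1, 175.9], [296.9, 171.3], [289.7, 175.0]] sw [[303.6, 182.2], [292.7, 187.9]]
2.0 [[297.8, 172.0], [290.6, 175.7], [297.3, 171.7], [290.1, 175.4], [296.0, 171.0], [288.8, 174.7]] sw [[303.2, 181.9], [292.3, 187.7]]
2.1 [[296.8, 171.6], [289.6, 175.3], [296.4, 171.4], [289.2, 175.1], [295.1, 171.0], [288.0, 174.6]] sw [[302.9, 181.8], [292.0, 187.5]]
2.18 [[296.1, 171.4], [288.9, 175.1], [295.7, 171.3], [288.5, 175.0], [294.5, 171.1], [287.4, 174.7]] sw [[302.6, 181.7], [291.7, 187.4]]
```

View pics/scene12.png

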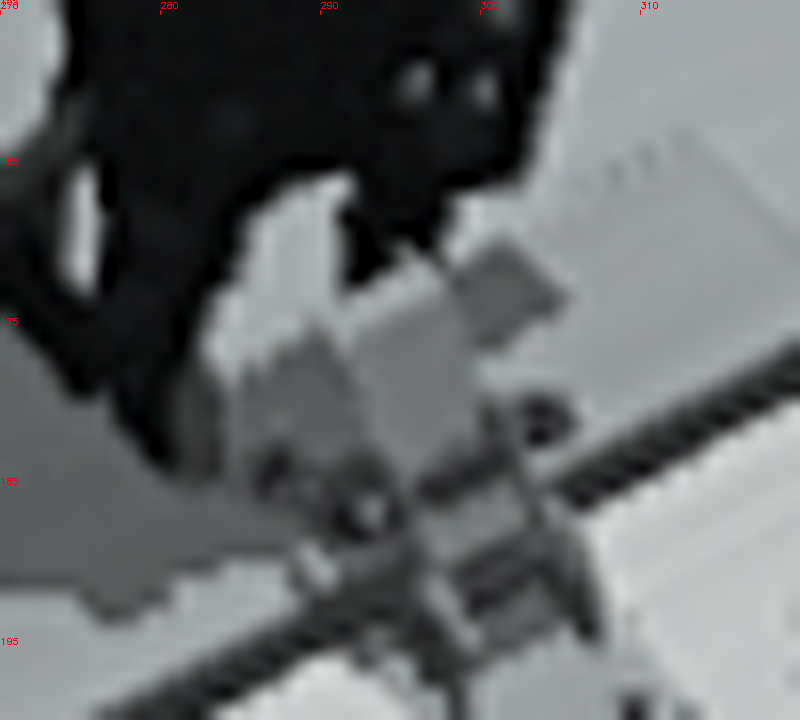

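>>> {"op": "carry_out", "data": {
  "rows": [
    [[-0.02, 0, 0.004], 0, 0.05],
    [[-0.012, 0, 0.008], 0, 0.05],
    [[0, 0, 0], 0, 0.05]
  ],
  "force": 30
}}

```text
clock: 16.05
position: [0.4703, -0.0865, 0.1789]
tool_rot: [0.708, -0.016, 0.706, 0.015]
wrist_force: [4.1, -0.7, 2.8]
grip_width: 0.043
```

```bash
python3 - <<'E'
from h import *
d=get_image("scene"); c=cam(d); s=robot.observe(); print(s["position"],s["wrist_force"],s["moment"],s["grip_width"])
crop(d,270,155,50,45,16,"scene13.png")
p=s["position"]
for dx in (.038,.0425): print(proj(c,p+[dx,0.0016,.048])[0])
for o in((.011,-.022,-.0228),(.011,-.022,-.016),(.011,.022,-.0228),(.011,.022,-.016)): print(o,proj(c,p+np.array(o))[0])
E
```

```text
[ 0.47027673 -0.08654709  0.1787684 ] [ 3.52386727 -0.13659001  2.92269345] [-0.02496098 -0.87279674 -0.08833748] 0.04310094953211128
[291.54739653 170.94987468]
[292.31264209 171.86793848]
(0.011, -0.022, -0.0228) [281.74000529 183.89098872]
(0.011, -0.022, -0.016) [281.60867647 182.4702893 ]
(0.011, 0.022, -0.0228) [293.66670133 178.24024369]
(0.011, 0.022, -0.016) [293.57931318 176.81422843]
```

View pics/scene13.png

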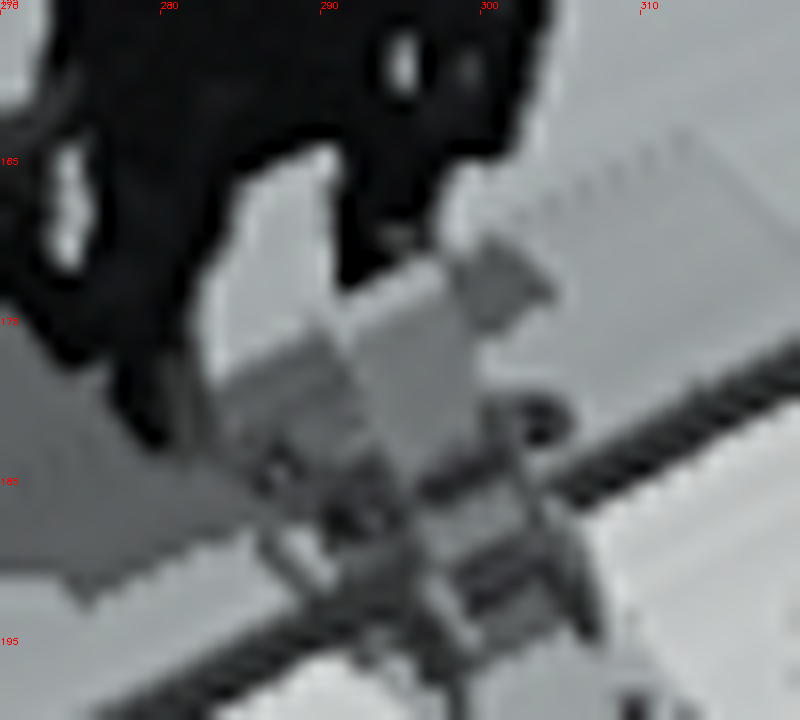

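>>> {"op": "carry_out", "data": {
  "rows": [
    [[0, 0, 0], 0, -0.6],
    [[0, 0, 0], 0, -1],
    [[0, 0, 0], 0, -1],
    [[0, 0, 0.16], 0, -1],
    [[0, 0, 0.2], 0, -1],
    [[0, 0.2, 0.1], 0, -1],
    [[0, 0.22, 0], 0, -1],
    [[0, 0.22, 0], 0, -1],
    [[0, 0, 0], 0, -1]
  ]
}}

```text
clock: 17.23
position: [0.4684, 0.0786, 0.2932]
tool_rot: [0.707, -0.018, 0.707, 0.019]
wrist_force: [-0.5, -0.4, -0.2]
grip_width: 0.0857
```

```bash
python3 - <<'E'
from h import *
s=robot.observe(); print(s["position"],s["wrist_force"])
d=get_image("scene"); crop(d,270,155,50,45,16,"scene14.png")
d=get_image("top"); crop(d,310,195,50,45,16,"top14.png")
E
```

```text
[0.46842306 0.07859738 0.29324416] [-0.50637712 -0.39759132 -0.15686089]
```

View pics/scene14.png

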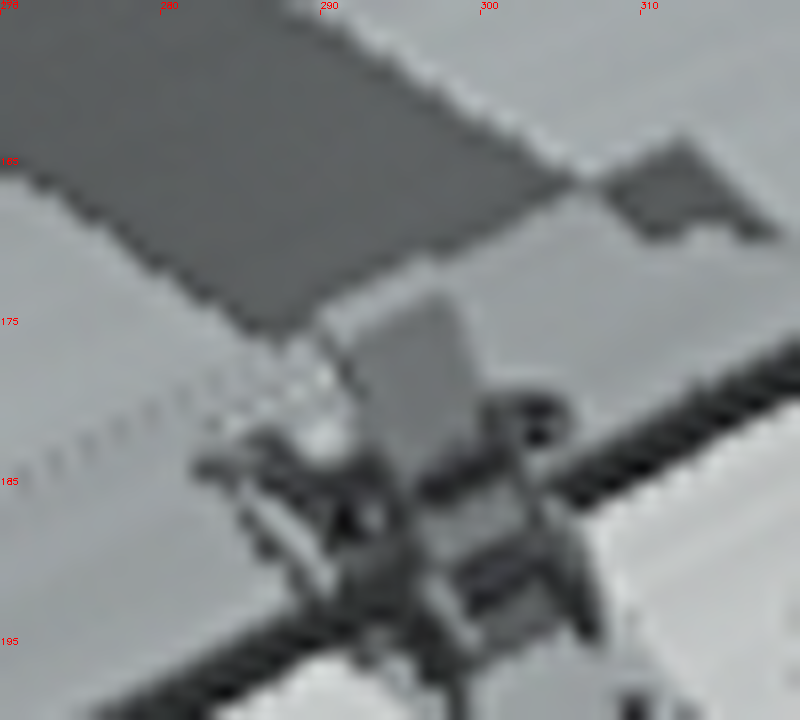

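View pics/top14.png

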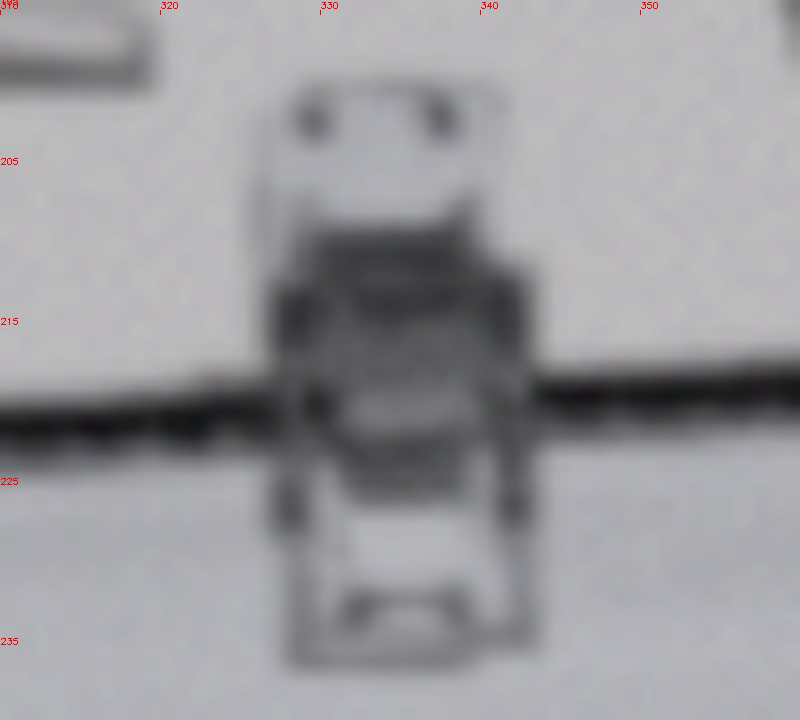

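```bash
python3 - <<'E'
from h import *
T=cam(get_image("top")); S=cam(get_image("scene"))
U=lambda x,y:(310+x/16-.5,195+y/16-.5)
for z in(.155,.160,.165): print(z,onz(T,U(290,660),z),onz(T,U(530,636),z),onz(T,U(410,650),z))
print('darkarc z.15',onz(T,U(400,600),.15),'z.167',onz(T,U(400,590),.167))
print('lever end', [onz(T,U(*p),.222) for p in((350,500),(460,490),(405,435))])
V=lambda x,y:(270+x/16-.5,155+y/16-.5)
print('S right bar corner', onz(S,V(200,468),.160))
print(tri(T,U(295,662),S,V(330,385)),tri(T,U(525,640),S,V(205,468)))
E
```

```text
0.155 [ 0.4761032  -0.06544494  0.155     ] [ 0.48023359 -0.10996518  0.155     ] [ 0.47779729 -0.08768954  0.155     ]
0.16 [ 0.47554411 -0.06530233  0.16      ] [ 0.47965922 -0.10965796  0.16      ] [ 0.47723193 -0.08746468  0.16      ]
0.165 [ 0.47498501 -0.06515972  0.165     ] [ 0.47908485 -0.10935074  0.165     ] [ 0.47666657 -0.08723982  0.165     ]
darkarc z.15 [ 0.48771667 -0.08619256  0.15      ] z.167 [ 0.48752464 -0.08547676  0.167     ]
lever end [array([ 0.49689825, -0.07447317,  0.222     ]), array([ 0.49853653, -0.09393874,  0.222     ]), array([ 0.50841521, -0.08436344,  0.222     ])]
S right bar corner [ 0.48439426 -0.10912994  0.16      ]
(array([ 0.47447735, -0.06969535,  0.15173228]), np.float64(0.007224745884678453)) (array([ 0.48019376, -0.1076662 ,  0.15486566]), np.float64(0.003055631181842535))
```

>>> {"op": "carry_out", "data": {
  "rows": [
    [[0, -0.2, 0], 0, -1],
    [[0, -0.2, 0], 0, -1],
    [[0, -0.2, -0.05], 0, -1],
    [[0, -0.06, -0.12], 0, -1],
    [[0, 0, -0.14], 0, -1],
    [[0, 0, -0.12], 0, -1],
    [[0, 0, 0], 0, -1]
  ]
}}

```text
clock: 18.3
position: [0.4668, -0.0926, 0.1836]
tool_rot: [0.705, -0.014, 0.709, 0.015]
wrist_force: [0.2, 0.2, 0.2]
grip_width: 0.0852
```

>>> {"op": "carry_out", "data": {
  "rows": [
    [[0.004, 0.022, -0.02], 0, -0.8],
    [[0, 0, 0], 0, -0.5]
  ]
}}

```text
clock: 18.55
position: [0.471, -0.0855, 0.1816]
tool_rot: [0.707, -0.016, 0.706, 0.016]
wrist_force: [0.3, -0.5, 0.5]
grip_width: 0.0641
```

```bash
python3 - <<'E'
from h import *
s=robot.observe(); print(s["position"],s["wrist_force"],s["grip_width"])
E
```

```text
[ 0.47101677 -0.08554874  0.18157888] [ 0.28978278 -0.54819496  0.49856589] 0.06405029135780252
```

>>> {"op": "carry_out", "data": {
  "rows": [
    [[-0.012, -0.004, -0.022], 0, -0.5],
    [[0, 0, 0], 0, -0.3],
    [[0, 0, 0], 0, -0.1]
  ]
}}

```text
clock: 18.92
position: [0.4673, -0.087, 0.1754]
tool_rot: [0.707, -0.015, 0.707, 0.015]
wrist_force: [0.1, -1.0, 0.4]
grip_width: 0.0473
```

>>> {"op": "carry_out", "data": {
  "rows": [
    [[0.003, 0, 0], 0, 0],
    [[0, 0, 0], 0, 0.05],
    [[0, 0, 0], 0, 0.05]
  ],
  "force": 35
}}

```text
clock: 19.3
position: [0.4667, -0.0865, 0.1747]
tool_rot: [0.706, -0.015, 0.708, 0.016]
wrist_force: [-3.7, 2.1, 0.7]
grip_width: 0.0403
```

```bash
python3 - <<'E'
from h import *
s=robot.observe(); print(s["position"],s["wrist_force"],s["grip_width"])
d=get_image("scene"); crop(d,270,155,50,45,16,"scene15.png")
E
```

```text
[ 0.46669237 -0.08647185  0.17471886] [-3.74037388  2.14059208  0.66080814] 0.04025048493280374
```

View pics/scene15.png

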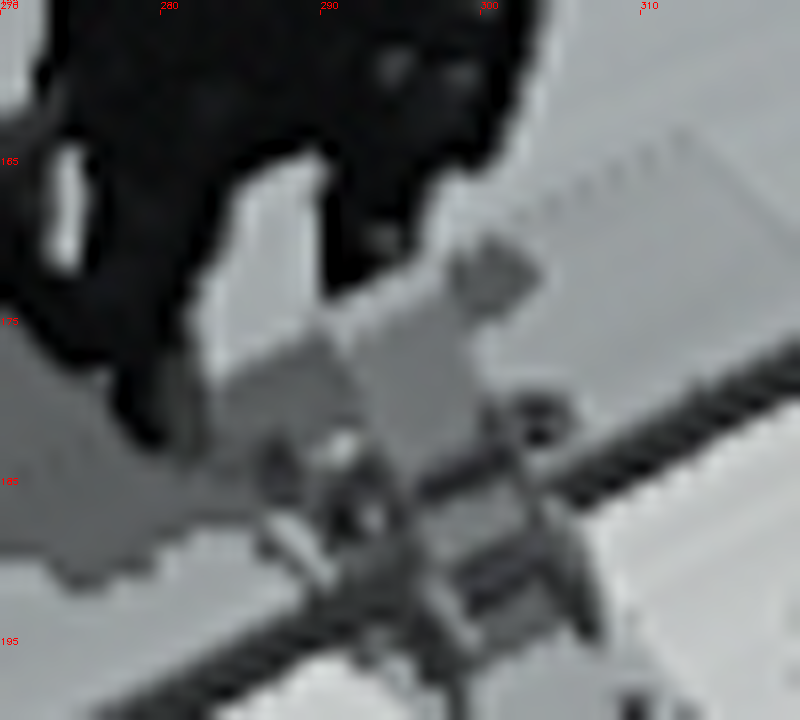

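>>> {"op": "carry_out", "data": {
  "rows": [
    [[0, 0, 0], 0, -0.25],
    [[0.009, 0, 0.004], 0, -0.25],
    [[0, 0, 0], 0, 0],
    [[0, 0, 0], 0, 0.05],
    [[0, 0, 0], 0, 0.05]
  ],
  "force": 35
}}

```text
clock: 19.98
position: [0.471, -0.0869, 0.1767]
tool_rot: [0.708, -0.016, 0.706, 0.015]
wrist_force: [1.6, 1.1, 3.3]
grip_width: 0.043
```

>>> {"op": "carry_out", "data": {
  "rows": [
    [[0, 0, 0.008], 0, 0.05],
    [[0.002, 0, 0.006], 0, 0.05],
    [[0, 0, 0], 0, 0.05]
  ]
}}

```text
clock: 20.35
position: [0.4703, -0.0868, 0.1794]
tool_rot: [0.707, -0.015, 0.707, 0.016]
wrist_force: [1.3, 1.7, -0.6]
grip_width: 0.0428
```

>>> {"op": "carry_out", "data": {
  "rows": [
    [[0.006, 0, 0], 0, 0.05],
    [[0.006, 0, 0], 0, 0.05],
    [[0.006, 0, 0], 0, 0.05],
    [[0, 0, 0], 0, 0.05]
  ]
}}

```text
clock: 20.85
position: [0.4748, -0.0867, 0.1793]
tool_rot: [0.706, -0.015, 0.707, 0.016]
wrist_force: [-4.6, 1.6, -2.2]
grip_width: 0.0428
```

>>> {"op": "carry_out", "data": {
  "rows": [
    [[0.006, 0, 0], 0, 0.05],
    [[0.006, 0, 0], 0, 0.05],
    [[0, 0, 0], 0, 0.05]
  ]
}}

```text
clock: 21.22
position: [0.4787, -0.0866, 0.1798]
tool_rot: [0.707, -0.016, 0.707, 0.016]
wrist_force: [-3.9, 2.2, -1.9]
grip_width: 0.0426
```

```bash
python3 - <<'E'
from h import *
s=robot.observe(); print(s["position"],s["wrist_force"],s["moment"],s["grip_width"])
d=get_image("scene"); crop(d,270,155,50,45,16,"scene16.png")
E
```

```text
[ 0.47867075 -0.0866432   0.17982021] [-3.9196401   2.15880533 -1.85746263] [0.53456649 0.69580597 0.06630652] 0.04258128670495515
```

View pics/scene16.png

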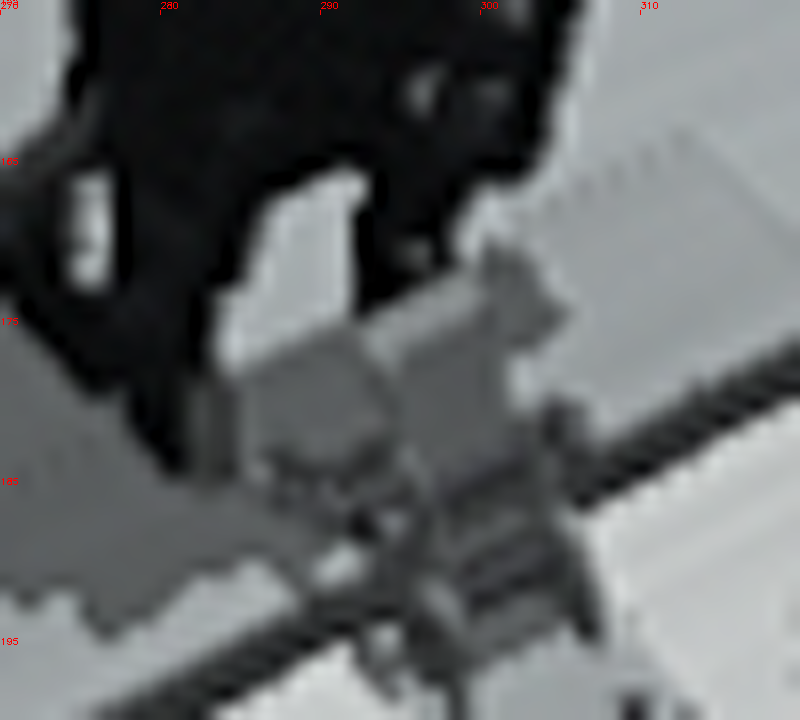

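The lever's end edge has moved from about x = 292-297 to 293-300, so the lever is swinging back with the bar. Continuing.

>>> {"op": "carry_out", "data": {
  "rows": [
    [[0.006, 0, 0], 0, 0.05],
    [[0.006, 0, 0], 0, 0.05],
    [[0, 0, 0], 0, 0.05]
  ]
}}

```text
clock: 21.65
position: [0.4816, -0.0866, 0.1798]
tool_rot: [0.707, -0.016, 0.707, 0.016]
wrist_force: [-2.4, 3.8, -1.2]
grip_width: 0.0426
```

>>> {"op": "carry_out", "data": {
  "rows": [
    [[0.006, 0, 0], 0, 0.05],
    [[0, 0, 0], 0, 0.05]
  ]
}}

```text
clock: 21.9
position: [0.4828, -0.0866, 0.1797]
tool_rot: [0.707, -0.015, 0.707, 0.016]
wrist_force: [-4.4, 3.3, -1.0]
grip_width: 0.0427
```

>>> {"op": "carry_out", "data": {
  "rows": [
    [[0.004, 0.003, 0], 0, 0.05],
    [[0, 0, 0], 0, 0.05]
  ]
}}

```text
clock: 22.15
position: [0.4829, -0.0865, 0.1796]
tool_rot: [0.706, -0.015, 0.708, 0.015]
wrist_force: [-5.6, 1.6, -0.0]
grip_width: 0.0426
```

>>> {"op": "carry_out", "data": {
  "rows": [
    [[0.004, 0, 0], 0, 0.05],
    [[0, 0, 0], 0, 0.05]
  ]
}}

```text
clock: 22.4
position: [0.4831, -0.0865, 0.1794]
tool_rot: [0.706, -0.015, 0.708, 0.015]
wrist_force: [-8.2, 2.9, 0.5]
grip_width: 0.0424
```

>>> {"op": "carry_out", "data": {
  "rows": [
    [[0, 0, 0.008], 0, 0.05],
    [[0, 0, 0.006], 0, 0.05],
    [[0, 0, 0], 0, 0.05]
  ]
}}

```text
clock: 22.78
position: [0.4831, -0.0864, 0.1826]
tool_rot: [0.706, -0.015, 0.708, 0.015]
wrist_force: [-7.6, 3.1, -1.5]
grip_width: 0.0425
```

>>> {"op": "carry_out", "data": {
  "rows": [
    [[0, 0, 0.006], 0, 0.05],
    [[0, 0, 0.004], 0, 0.05],
    [[0, 0, 0], 0, 0.05]
  ]
}}

```text
clock: 23.15
position: [0.483, -0.0864, 0.1841]
tool_rot: [0.706, -0.015, 0.708, 0.015]
wrist_force: [-3.0, -0.4, -15.2]
grip_width: 0.042
```

The lift is stopped by the lip (fz -15 N), so the bar is caught under it. I'll ease back to mid-groove, let go and look.

>>> {"op": "carry_out", "data": {
  "rows": [
    [[0, 0, -0.012], 0, 0.05],
    [[0, 0, -0.004], 0, 0.05],
    [[0, 0, 0], 0, -0.3],
    [[0, 0, 0], 0, -1],
    [[0, 0, 0], 0, -1],
    [[-0.1, 0, 0.1], 0, -1],
    [[-0.1, 0.05, 0.2], 0, -1],
    [[-0.02, 0.2, 0.2], 0, -0.3],
    [[0, 0.2, 0.05], 0, 0.5],
    [[0, 0.2, 0], 0, 1],
    [[0, 0, 0], 0, 1],
    [[0, 0, 0], 0, 1]
  ]
}}

```text
clock: 24.65
position: [0.4307, 0.0699, 0.3135]
tool_rot: [0.707, -0.016, 0.707, 0.015]
wrist_force: [-0.5, -0.1, -0.1]
grip_width: -0.0002
```

```bash
python3 - <<'E'
from h import *
s=robot.observe(); print(s["position"],s["wrist_force"])
d=get_image("scene"); crop(d,270,155,50,45,16,"scene17.png")
d=get_image("top"); crop(d,310,195,50,45,16,"top17.png")
E
```

```text
[0.43073096 0.06994859 0.31350491] [-0.47483863 -0.05693755 -0.12648929]
```

View pics/scene17.png

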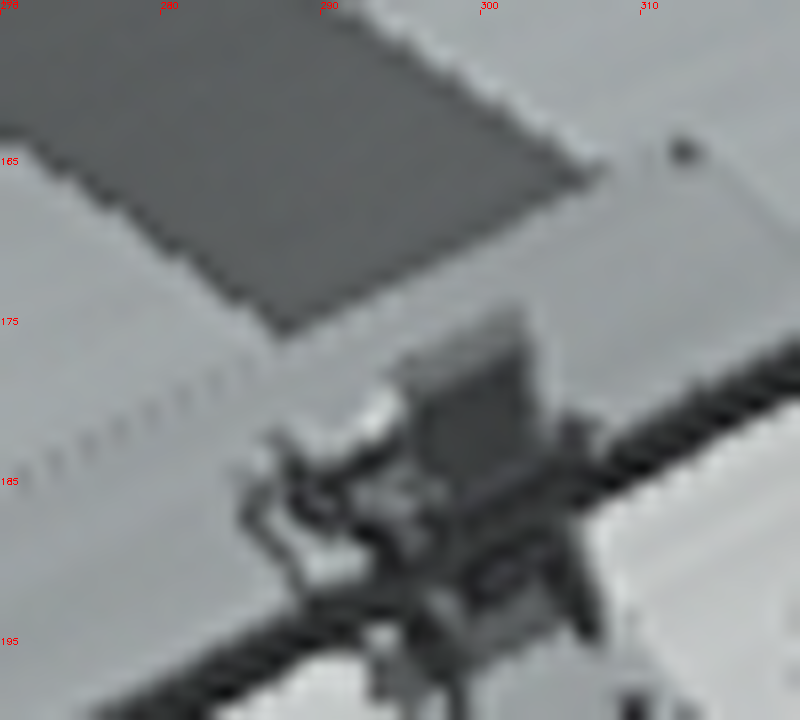

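View pics/top17.png

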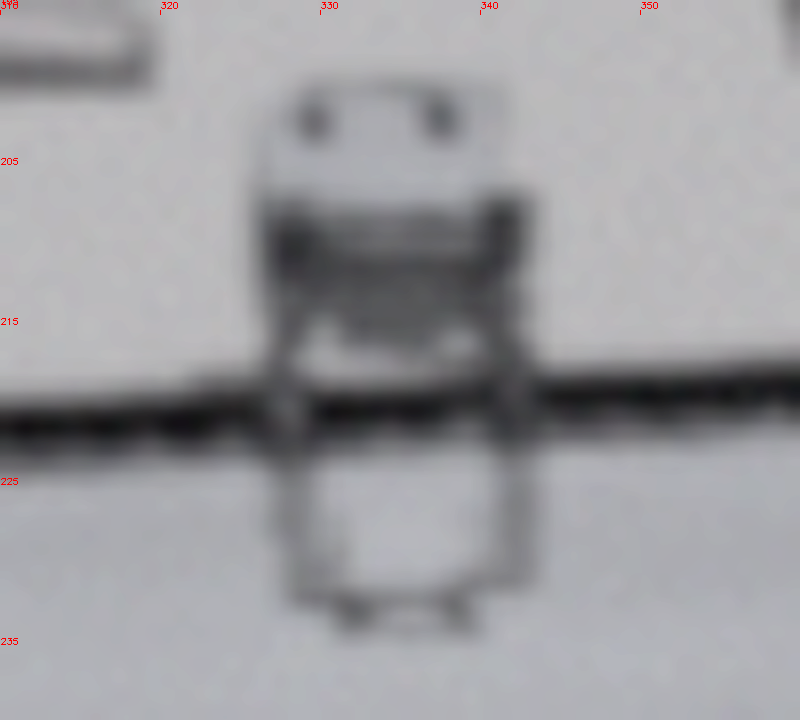

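```bash
python3 - <<'E'
import numpy as np
px,pz=.551,.172
for th in (1.65,1.5,1.35,1.2,1.05,.9,.75,.6,.45,.3,.2,.1,0):
    l=np.array([np.cos(th),np.sin(th)]);n=np.array([-np.sin(th),np.cos(th)])
    f=.050*l+.005*n; c=.062*l+.013*n
    E=np.array([px,pz])+f
    print(th,'E',E.round(4),'TCP',(E+[-.011,.025]).round(4),'lip',(np.array([px,pz])+c).round(4))
E
```

```text
1.65 E [0.5421 0.2214] TCP [0.5311 0.2464] lip [0.5331 0.2328]
1.5 E [0.5495 0.2222] TCP [0.5385 0.2472] lip [0.5424 0.2348]
1.35 E [0.5571 0.2219] TCP [0.5461 0.2469] lip [0.5519 0.2353]
1.2 E [0.5645 0.2204] TCP [0.5535 0.2454] lip [0.5613 0.2345]
1.05 E [0.5715 0.2179] TCP [0.5605 0.2429] lip [0.5706 0.2322]
0.9 E [0.5782 0.2143] TCP [0.5672 0.2393] lip [0.5794 0.2286]
0.75 E [0.5842 0.2097] TCP [0.5732 0.2347] lip [0.5875 0.2238]
0.6 E [0.5894 0.2044] TCP [0.5784 0.2294] lip [0.5948 0.2177]
0.45 E [0.5938 0.1983] TCP [0.5828 0.2233] lip [0.6012 0.2107]
0.3 E [0.5973 0.1916] TCP [0.5863 0.2166] lip [0.6064 0.2027]
0.2 E [0.599  0.1868] TCP [0.588  0.2118] lip [0.6092 0.1971]
0.1 E [0.6003 0.182 ] TCP [0.5893 0.207 ] lip [0.6114 0.1911]
0 E [0.601 0.177] TCP [0.59  0.202] lip [0.613 0.185]
```

>>> {"op": "carry_out", "data": {
  "rows": [
    [[0.07, -0.15, 0], 0, 1],
    [[0.07, -0.15, 0], 0, 1],
    [[0.07, -0.16, -0.04], 0, 1],
    [[0.07, -0.16, -0.08], 0, 1],
    [[0, 0, -0.08], 0, 1],
    [[0, 0, -0.07], 0, 1],
    [[0, 0, 0], 0, 1],
    [[0, 0, 0], 0, 1]
  ]
}}

```text
clock: 25.75
position: [0.5006, -0.0853, 0.2463]
tool_rot: [0.707, -0.015, 0.707, 0.015]
wrist_force: [-0.1, 0.7, 0.6]
grip_width: 0.0003
```

>>> {"op": "carry_out", "data": {
  "rows": [
    [[0.02, 0.001, 0], 0, 1],
    [[0.02, 0.001, 0], 0, 1],
    [[0.02, 0.001, 0], 0, 1],
    [[0.016, 0.001, 0], 0, 1],
    [[0.016, 0.001, 0], 0, 1],
    [[0.012, 0.001, 0], 0, 1],
    [[0.012, 0.001, 0], 0, 1],
    [[0.012, 0.001, 0], 0, 1],
    [[0, 0, 0], 0, 1]
  ]
}}

```text
clock: 26.88
position: [0.5323, -0.0827, 0.2458]
tool_rot: [0.707, -0.015, 0.707, 0.015]
wrist_force: [-2.1, -0.3, 1.8]
grip_width: -0.0001
```

```bash
python3 - <<'E'
from h import *
s=robot.observe(); print(s["position"],s["wrist_force"])
d=get_image("scene"); crop(d,270,140,60,60,12,"scene18.png")
E
```

```text
[ 0.53227737 -0.08266783  0.24576497] [-2.10290367 -0.31041605  1.83798848]
```

View pics/scene18.png

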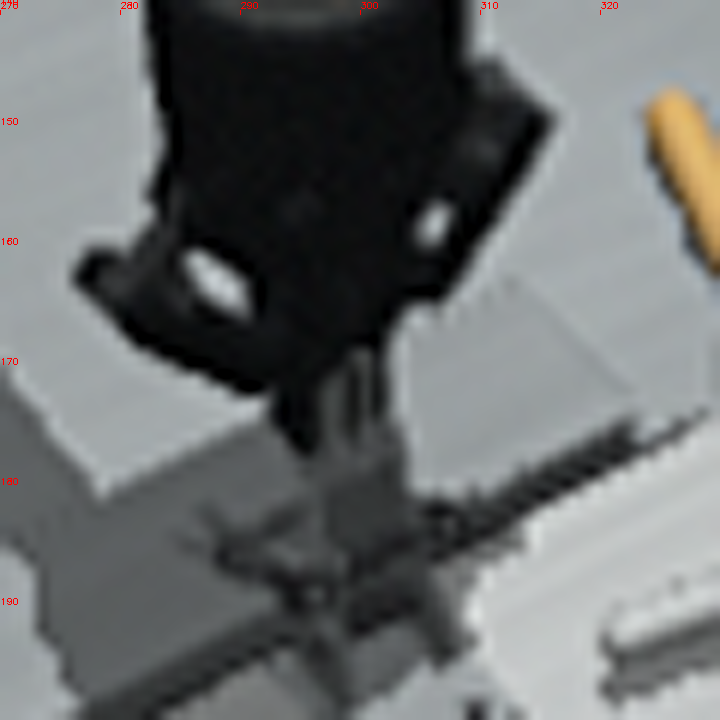

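The fingertips are against the lever's face and the loop is still on the keeper. Now I'll follow the arc slowly.

>>> {"op": "carry_out", "data": {
  "rows": [
    [[0.01, 0, 0], 0, 1],
    [[0.01, 0, 0], 0, 1],
    [[0.01, 0.001, 0], 0, 1],
    [[0.01, 0, 0], 0, 1],
    [[0.01, 0, 0], 0, 1],
    [[0.01, 0.001, -0.003], 0, 1],
    [[0.01, 0, -0.003], 0, 1]
  ]
}}

```text
clock: 27.8
position: [0.5497, -0.082, 0.2442]
tool_rot: [0.707, -0.015, 0.707, 0.016]
wrist_force: [-5.6, 1.1, 4.6]
grip_width: 0.0
```

>>> {"op": "carry_out", "data": {
  "rows": [
    [[0.01, 0, -0.003], 0, 1],
    [[0.01, 0, -0.003], 0, 1],
    [[0.009, 0.001, -0.003], 0, 1],
    [[0.009, 0, -0.004], 0, 1],
    [[0, 0, 0], 0, 1]
  ]
}}

```text
clock: 28.42
position: [0.5592, -0.0815, 0.2411]
tool_rot: [0.707, -0.015, 0.707, 0.016]
wrist_force: [-5.1, 0.3, 5.0]
grip_width: -0.0003
```

>>> {"op": "carry_out", "data": {
  "rows": [
    [[0.01, 0, -0.004], 0, 1],
    [[0.01, 0, -0.005], 0, 1],
    [[0.008, 0.001, -0.006], 0, 1],
    [[0.008, 0, -0.007], 0, 1],
    [[0.008, 0, -0.008], 0, 1],
    [[0, 0, 0], 0, 1]
  ]
}}

```text
clock: 29.18
position: [0.5711, -0.081, 0.2339]
tool_rot: [0.707, -0.015, 0.707, 0.016]
wrist_force: [-3.8, 1.0, 5.0]
grip_width: -0.0001
```

```bash
python3 - <<'E'
from h import *
s=robot.observe(); print(s["position"],s["wrist_force"])
d=get_image("scene"); crop(d,270,150,60,60,12,"scene19.png")
E
```

```text
[ 0.57105331 -0.08100952  0.23393573] [-3.80648065  1.00513465  4.96265866]
```

View pics/scene19.png

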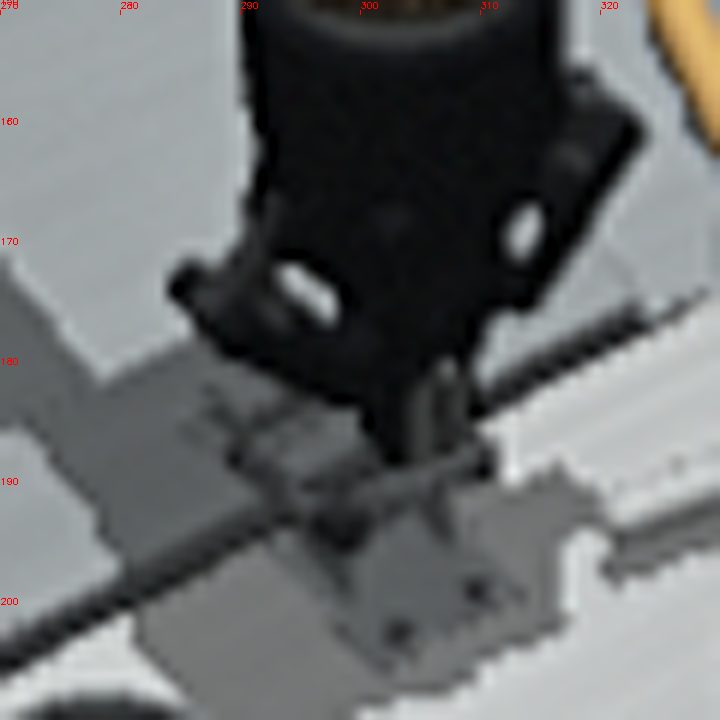

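>>> {"op": "carry_out", "data": {
  "rows": [
    [[0.008, 0, -0.008], 0, 1],
    [[0.008, 0.001, -0.009], 0, 1],
    [[0.007, 0, -0.01], 0, 1],
    [[0.006, 0, -0.01], 0, 1],
    [[0.006, 0, -0.01], 0, 1],
    [[0.005, 0, -0.01], 0, 1],
    [[0, 0, 0], 0, 1]
  ]
}}

```text
clock: 30.1
position: [0.5824, -0.0806, 0.2201]
tool_rot: [0.708, -0.016, 0.705, 0.016]
wrist_force: [0.9, 0.9, 2.5]
grip_width: -0.0002
```

>>> {"op": "carry_out", "data": {
  "rows": [
    [[0.005, 0, -0.01], 0, 1],
    [[0.005, 0, -0.01], 0, 1],
    [[0.004, 0, -0.01], 0, 1],
    [[0.003, 0, -0.01], 0, 1],
    [[0, 0, 0], 0, 1]
  ]
}}

```text
clock: 30.72
position: [0.5839, -0.0817, 0.2084]
tool_rot: [0.706, -0.015, 0.708, 0.015]
wrist_force: [0.4, 0.0, 0.4]
grip_width: 0.0004
```

>>> {"op": "carry_out", "data": {
  "rows": [
    [[0.004, 0, -0.01], 0, 1],
    [[0, 0, -0.008], 0, 1],
    [[0, 0, -0.004], 0, 1],
    [[0, 0, 0], 0, 1]
  ]
}}

```text
clock: 31.22
position: [0.5855, -0.0813, 0.2036]
tool_rot: [0.707, -0.015, 0.707, 0.016]
wrist_force: [0.4, -0.1, -0.6]
grip_width: 0.0003
```

```bash
python3 - <<'E'
from h import *
s=robot.observe(); print(s["position"],s["wrist_force"])
d=get_image("scene"); crop(d,270,150,60,60,12,"scene20.png")
E
```

```text
[ 0.58547622 -0.08131196  0.20360103] [ 0.35217678 -0.09780127 -0.56494397]
```

View pics/scene20.png

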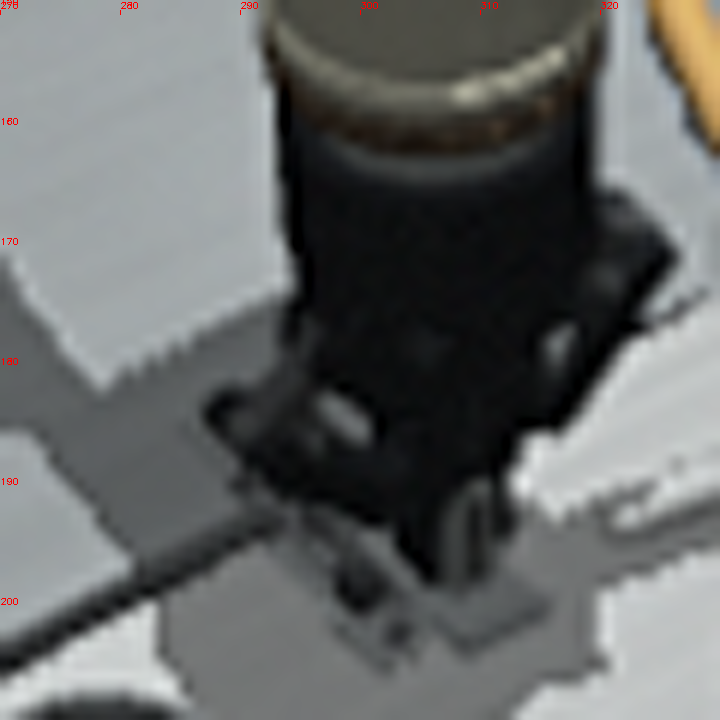

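>>> {"op": "carry_out", "data": {
  "rows": [
    [[0, 0, -0.006], 0, 1],
    [[0, 0, -0.004], 0, 1],
    [[0, 0, 0], 0, 1]
  ]
}}

```text
clock: 31.65
position: [0.5858, -0.0813, 0.2021]
tool_rot: [0.707, -0.016, 0.707, 0.015]
wrist_force: [-2.0, 0.4, 5.4]
grip_width: -0.0005
```

>>> {"op": "carry_out", "data": {
  "rows": [
    [[0, 0, -0.003], 0, 1],
    [[0, 0, 0], 0, 1]
  ]
}}

```text
clock: 31.9
position: [0.5858, -0.0813, 0.202]
tool_rot: [0.707, -0.016, 0.707, 0.015]
wrist_force: [-3.7, 0.2, 9.5]
grip_width: 0.0002
```

The fingers meet a rigid stop at TCP z = 0.202, which is the height predicted for a flat lever. I'll withdraw and check.

>>> {"op": "carry_out", "data": {
  "rows": [
    [[0, 0, 0.04], 0, 1],
    [[-0.05, 0, 0.16], 0, 1],
    [[-0.1, 0, 0.2], 0, 1],
    [[-0.1, 0.1, 0.1], 0, 1],
    [[-0.1, 0.2, 0], 0, 1],
    [[-0.1, 0.2, 0], 0, 1],
    [[0, 0.2, 0], 0, 1],
    [[0, 0.2, 0], 0, 1],
    [[0, 0, 0], 0, 1],
    [[0, 0, 0], 0, 1]
  ]
}}

```text
clock: 33.15
position: [0.4732, 0.1431, 0.3256]
tool_rot: [0.707, -0.016, 0.707, 0.015]
wrist_force: [0.8, 0.2, -0.7]
grip_width: 0.0001
```

```bash
python3 - <<'E'
from h import *
s=robot.observe(); print(s["position"],s["wrist_force"],s["clock"])
d=get_image("scene"); crop(d,270,155,50,45,16,"scene21.png"); cv2.imwrite("pics/sceneF.png",d["frame"][:,:,::-1])
d=get_image("top"); crop(d,310,195,50,45,16,"top21.png"); cv2.imwrite("pics/topF.png",d["frame"][:,:,::-1])
E
```

```text
[0.47317974 0.14314903 0.32560888] [ 0.78042021  0.21820162 -0.67016787] 33.15
```

View pics/scene21.png

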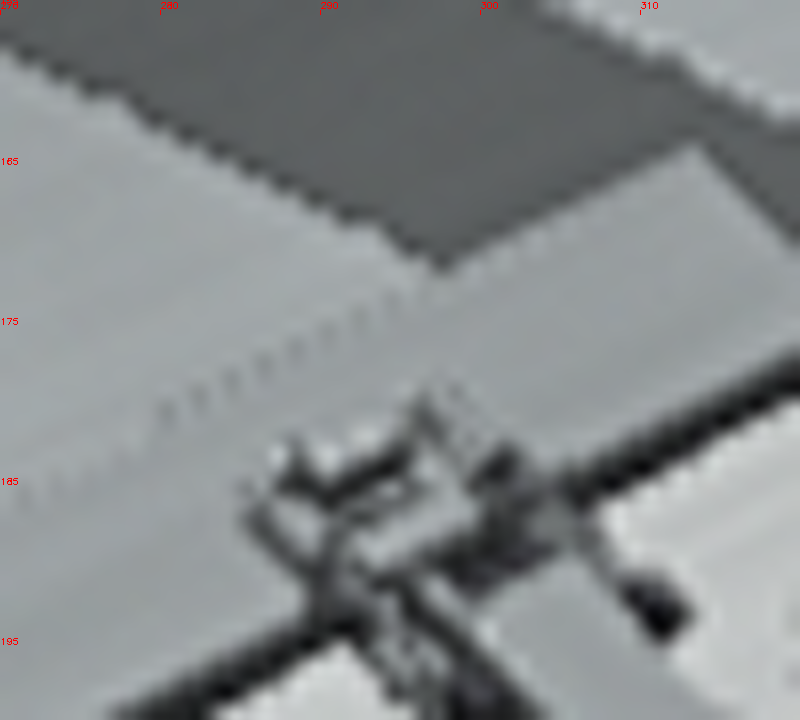

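View pics/top21.png

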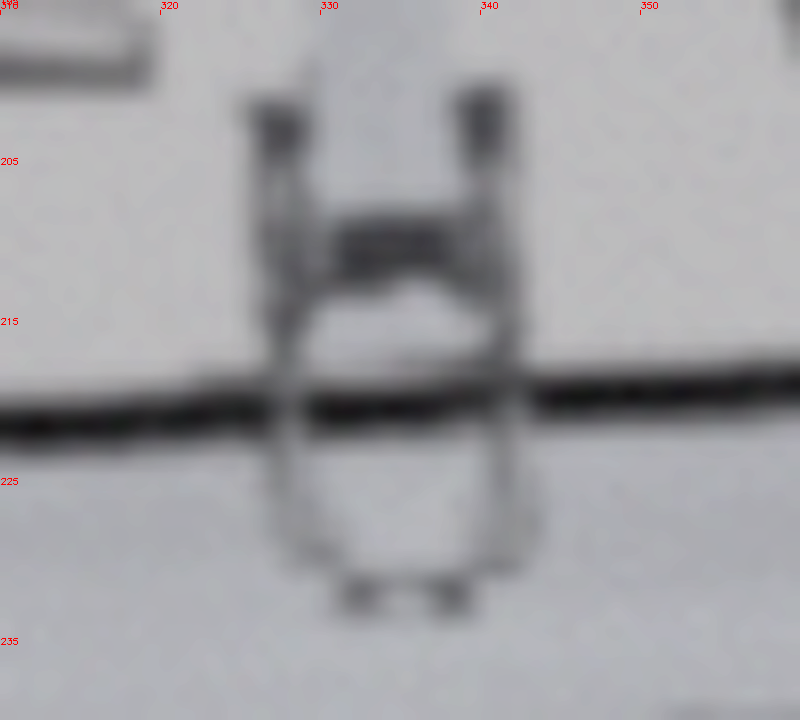

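View pics/topF.png

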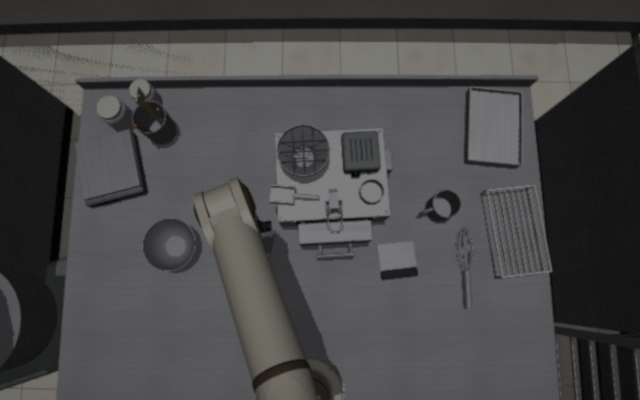

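The loop's bar is under the keeper's lip at about (335,232) in the top view, and the lever lies flat back over the deck at (334,200). The scoop, cutter and other things are unmoved and the robot is clear, so I'll hand in.

```bash
python3 - <<'E'
from h import *
print(robot.sign_off(), robot.observe()["clock"])
E
```

```text
the job is handed in; nothing more can be done
the job is handed in; nothing more can be done
```

The cassette is seated, the latch is shut, and I have handed the job in. It took about 33 s on the robot's clock, against the 67 s limit.

- **Seating:** I pushed the cassette in by its cap until it bore firmly on the seal. The push ended at about 12 N.
- **Hooking:** I gripped the loop by its sides and brought it over the keeper.
    - The first draw-back was blocked, with about 10 N sideways and 13 N upward on the tool. The bar was probably too low and against the keeper's foot, though the gripper body on the lever could also explain it.
    - I let go, looked and gripped again. That grip slipped off the bar once and had to be retaken. I then lifted the bar about 3 mm and drew it back under the lip.
    - As a check I lifted the bar. The lip held it, with about 15 N on the tool.
- **Closing:** I pressed the lever down slowly with at most about 8 N at the readings I took on the way. It passed centre and went on to its rigid stop, at the height expected for flat, with a final press of about 10 N.

**Last check:** with the arm withdrawn, both pictures show the lever flat and the bar under the lip. The bar and keeper had moved about 2 mm further in than at hooking. No other object appears moved, and the wrist force is near zero.

**Disagreement:** the two cameras differed by a few millimetres on small points. I relied on touch for the bar's height and for the stops.

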